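# Book in a reagent delivery: stack the kits, show the cassette to the camera

## Robot

A 6-joint arm with a two-finger parallel gripper is mounted at the origin on the work surface. World frame = base frame: x ahead of the robot, y to its left, z up, the work surface at z = 0. Lengths are in m, angles in rad, forces in N, time in s.
With the tool pointing down it reaches from about 0.3 to 0.875 m from the base axis. Payload 6.4 kg.
Tool frame: the origin (TCP) lies between the finger pads; the fingertips stand 11 mm ahead of it and the grasp point (between the pads) lies 8 mm behind it (ctrl.tcp_to_tips is the y of the fingertips in the tool frame, in m); y points along the fingers, x is the direction in which the jaws open and shut, and the axes are right-handed (so a half turn about y gives the same grasp; the last joint's range is limited). The gripper opens to 85 mm and grips with 20 to 120 N. Pads are 22 mm wide; open, the fingers measure 114 mm over their backs; the gripper's body (76 mm by 85 mm) begins 54 mm behind the grasp point. The pads swing forward as they close: fully open they stand 13 mm farther back than shut.
Start: joints at [0.899, 0.181, 1.607, -0, 1.354, -0.206], TCP at [0.258, 0.514, 0.242] pointing down, gripper open.
Joint ranges: [-2.99, 2.99], [-0.89, 2.07], [0.3, 2.58], [-1.14, 4.28], [0, 2.63], [-3.12, 3.12]. Speed limits (rad/s): [2.57, 2.57, 3.01, 3.14, 3.14, 3.14].

## Interface

Orientations are given as a unit quaternion [w, x, y, z].
In Python, from bench import ctrl gives the robot as it stands.
- The arm moves only by the tool apply_moves, never from a script. Its argument "plan" is text: rows parted by semicolons, each of 7 numbers parted by spaces: the shift along the tool's x, y, z each as a share of 0.05 m, from -1 to 1, then the turn, a rotation vector about the tool's x, y, z each as a share of 0.12 rad, from -1 to 1, then the opening, from 0 (shut) to 1 (fully open). In form: dx dy dz wx wy wz claw; .... A call has exactly 5 rows; each row shifts and turns the commanded pose from where the row before left it, along the tool's axes as they then stand; what a row does not reach is not made up. A row lasts 1/10 s, in which the tool goes at most 50 mm and 8.59 degrees, less where a joint would pass 70% of its speed; a pose out of reach is approached as far as the arm can. A call with a number of a shift or a turn outside -1 to 1 is refused whole. A call with a gripper value outside its range is refused whole. The fingers move at their own pace and stop on an object; the grip force is fixed at half the most. Time passes only in rows, so rows that do not move let the fingers close, or fill a call up. It gives the time, the measured TCP pose, the force and the opening at its end, in the units of the state.
- ctrl.get_obs(): the state, without advancing time (a new reading comes with each control period).
- ctrl.camera(name): name is "scene" or "top" or "wrist"; returns the picture (400x640x3 uint8, red, green, blue); there is no depth.
- ctrl.get_calibration(name): a dict with "intrinsics" (3x3 intrinsics, pixels), "R" (3x3) and "t" (3): a world point X has camera coordinates R X + t. Camera axes: x right, y down, z forward; pixel columns grow to the right and rows downward; lengths in m; the calibration is good to about 2 mm. A picture is of the moment at which its call begins: read the wrist's pose just before it. get_calibration takes no time and is no camera call; for the wrist camera it gives the pose at the moment of the call.
- ctrl.hand_in(): hands the job in, once; it reports no verdict.
Trained networks look in the newest picture that a camera, given by its name, has taken for a name from the list of things; names that differ only in an ending like _2 or _b are one class to them, and where a whole thing is asked for, a point or a joint stands for the part that bears it (a point fixed in the world has none). Each returns a list of dicts, best first, with "score" (0 to 1); they miss things now and then, are a little off and sometimes report something else, mostly with a low value. They report only what shows in the picture. A call takes as long as a camera call.
- ctrl.recognise(camera, target): "point" ([x, y, z] in m, in world coordinates, good to about 4 mm: the middle of the surface that is visible of it).
The state is a dict: "time_s": time; "q": joint angles; "dq": joint speeds; "joint_efforts": joint torques, N m; "eef_pos": TCP position; "eef_rot": TCP orientation; "wrist_force": force on the tool from outside, world axes, zero at the start; "torque": the same for the moment, N m; "opening": opening from 0.0 (shut) to 1.0 (fully open).
Only numpy, scipy, OpenCV 4.12 (cv2) and the standard library are available. Lean on these libraries where they do the work, as an engineer would, in place of code of your own. Each camera call takes 0.05 s, during which the arm holds its last target.

## Task

Book in the delivery: set the green-banded carton squarely on the grey-banded one on the balance, then the orange-banded carton squarely on the green one, placing them without dropping or throwing them. Then take the blue reagent cassette out of the rack and finish while holding it still in the air for the inspection camera, its label 20 cm straight in front of the lens, facing the lens squarely (tipped back to suit the camera's downward look) and with its grey cap uppermost. Keep hold of it at the end, leave the camera as it is set, and do not disturb the other cassettes or anything else on the bench.

Things in the scene. Friction and masses are not known exactly. Their poses are not given: they have to be found in the camera images.
- balance: Grey laboratory balance, fixed, with a black display strip on its -x side. Housing 170 (x) x 160 (y) mm, square steel pan 150 x 150 mm whose top is 60 mm above the bench. Origin on the bench under the centre of the pan, z up. The display strip, 30 mm high, reaches to x = -142 mm.
- carton_a: Closed white kit carton with a grey band, 56 (its x) x 94 (its y) x 45 mm (z), about 160 g. Origin at the centre of its underside, z up. Stands loose on the balance pan near its centre and is the foot of the column; its underside is 60 mm above the bench. It may lie a little askew on the pan.
- carton_b: Closed white kit carton with a green band, 56 (its x) x 94 (its y) x 45 mm (z), about 160 g. Origin at the centre of its underside, z up. Starts on the bench; goes second in the column. It can be gripped across its 56 mm width, from above.
- carton_c: Closed white kit carton with an orange band, 56 (its x) x 94 (its y) x 45 mm (z), about 160 g. Origin at the centre of its underside, z up. Starts on the bench; goes third, on top. It can be gripped across its 56 mm width, from above.
- rack: Low aluminium rack, fixed, 152 (x) x 60 (y) x 20 mm high, with three slots in a row along its x at -48, 0 and +48 mm. Each slot is 24 (x) x 46 mm (y) and 15 mm deep, its floor 5 mm above the bench. Origin on the bench under its centre, z up.
- cassette_blue: Blue reagent cassette, an upright block 20 (its x) x 42 (y) x 104 mm (z), about 90 g, standing in one of the slots (which varies); lifts straight up. Origin: centre of its underside. White black-barred label, 34 x 34 mm, on its +x face, centred 40 mm up. Grey cap on the top 36 mm, with a blue inlay on top. Gripped across the 42 mm at the cap, the label stays uncovered.
- cassette_blue_label (a point): Centre of the label's surface on the blue cassette: 10 mm in +x and 40 mm in z from the cassette's origin. Same axes as the cassette; +x points out of the label.
- cassette_red: Like the blue cassette but red, in another slot; stays where it is.
- cassette_yellow: Like the blue cassette but yellow, in another slot; stays where it is.
- cam_lens (a point): Centre of the front glass of the inspection camera, a white box with a black 46 mm lens and blue ring, on a 430 mm post behind the bench's working area; the head's height on the post varies (lens about 0.30 to 0.36 m above the bench). The camera looks along this frame's -x, 20 degrees below the horizontal and roughly towards the robot; the frame's y is level and its z points up in the picture. A firm push can shift the head along its post.
- cam_focus (a point): The point where the label's centre must be: in the air, 200 mm from the lens straight along the line of sight. Same axes as cam_lens. When the label is shown rightly, the cassette's x, y and z axes are parallel to this frame's x, y and z (label's +x towards the lens).
- amber_bottle: Amber bottle with black cap, 60 mm wide and 130 mm high, origin under its centre. Bystander.
- beaker: Glass beaker, 70 mm wide and 90 mm high, origin under its centre. Bystander.
- tip_box: Blue pipette-tip box with a clear lid, 85 x 120 x 70 mm, origin under its centre. Bystander.
- scan_gun: Grey hand-held barcode scanner lying down, about 140 x 66 x 40 mm, origin under its middle. Bystander.

How it is judged:
By the outcome, as a careful person would: the job done as asked, in the order asked, and still so for the second after the job is handed in, while the arm keeps its last pose, push and grip.
It also fails if it takes over 66 s, if anything falls off the work surface, if the arm or the gripper's body presses on something with over 40 N, if the wrist force passes 120 N, or if a joint passes its speed limit or range.

## Working session

There is one attempt and no reset: what is moved stays moved. The work goes in short steps, Python scripts to look and compute and a tool call to move; the robot and the scene stay as the last step left them, time stands still between calls to the robot, and variables do not carry over. Pictures are saved under pics/ and viewed, and the job is handed in when it is done.

Besides the shell and the picture viewer there is one more tool, called by a JSON object that holds its "op" and its "data". apply_moves: Moves the arm, as the interface text tells. Shift numbers are shares of 0.05 m and turn numbers shares of 0.12 rad, none past 1 either way. Its arguments: {"type":"object","properties":{"plan":{"type":"string"}},"required":["plan"]}

```bash
ls; mkdir -p pics; cat > h.py <<'E'
import numpy as np, cv2
from bench import ctrl
from scipy.spatial.transform import Rotation as Ro
def save(n,f):
    im=ctrl.camera(n); cv2.imwrite('pics/'+f,im[:,:,::-1]); return im
def st():
    o=ctrl.get_obs(); print('t',round(o['time_s'],2),'pos',np.round(o['eef_pos'],4),'R',np.round(rot(o).as_matrix(),3).tolist(),'F',np.round(o['wrist_force'],1),'op',round(o['opening'],3)); return o
def rot(o):
    q=o['eef_rot']; return Ro.from_quat([q[1],q[2],q[3],q[0]])
def proj(n,P):
    c=ctrl.get_calibration(n); K=np.array(c['intrinsics']);X=(np.array(c['R'])@np.atleast_2d(P).T).T+np.array(c['t']); u=(K@X.T).T; return u[:,:2]/u[:,2:]
def unproj(n,uv,z):
    c=ctrl.get_calibration(n);K=np.array(c['intrinsics']);R=np.array(c['R']);t=np.array(c['t'])
    uv=np.atleast_2d(uv); d=(R.T@np.linalg.inv(K)@np.c_[uv,np.ones(len(uv))].T).T; C=-R.T@t
    return C+d*((z-C[2])/d[:,2])[:,None]
E
python3 - <<'E'
from h import *
st()
for n in ['scene','top']:
    save(n,n+'0.png'); c=ctrl.get_calibration(n); print(n,'C',-np.array(c['R']).T@np.array(c['t']))
for n in ['top','scene']:
  for t in ['balance','carton_a','rack','cassette_blue','cassette_blue_label','cam_lens']:
    try: print(n,t,[(np.round(r['point'],3).tolist(),round(r['score'],2)) for r in ctrl.recognise(n,t)][:4])
    except Exception as e: print(n,t,e)
st()
E
```

```text
pics
t 0.0 pos [0.2579 0.5133 0.2414] R [[0.449, -0.001, -0.893], [0.893, -0.001, 0.449], [-0.002, -1.0, 0.0]] F [-0.4 -0.1 -1.6] op 0.997
scene C [1.30697612 0.58120401 1.08697048]
top C [0.27702796 0.01300203 1.60042397]
top balance [([0.475, -0.315, 0.062], 0.79)]
top carton_a [([0.568, -0.016, 0.043], 0.91), ([0.53, -0.32, 0.106], 0.73), ([0.452, 0.072, 0.052], 0.63)]
top rack [([0.456, 0.249, 0.018], 0.61), ([0.426, 0.24, 0.109], 0.55)]
top cassette_blue [([0.516, 0.276, 0.104], 0.68), ([0.456, 0.248, 0.022], 0.44)]
top cassette_blue_label [([0.515, 0.279, 0.103], 0.76), ([0.566, -0.015, 0.044], 0.72)]
top cam_lens [([0.815, 0.047, 0.349], 0.6), ([0.722, 0.31, 0.046], 0.5)]
scene balance [([0.53, -0.285, 0.042], 0.66)]
scene carton_a [([0.474, 0.077, 0.045], 0.76), ([0.545, -0.309, 0.105], 0.63)]
scene rack [([0.532, 0.275, 0.019], 0.76)]
scene cassette_blue [([0.528, 0.275, 0.081], 0.65)]
scene cassette_blue_label [([0.527, 0.279, 0.083], 0.88)]
scene cam_lens [([0.842, 0.063, 0.345], 0.9), ([0.436, 0.246, 0.104], 0.26)]
t 0.7 pos [0.2582 0.5138 0.2423] R [[0.449, 0.0, -0.893], [0.893, 0.0, 0.449], [0.0, -1.0, -0.0]] F [-0.6  0.2  0.1] op 1.0
```

View pics/top0.png

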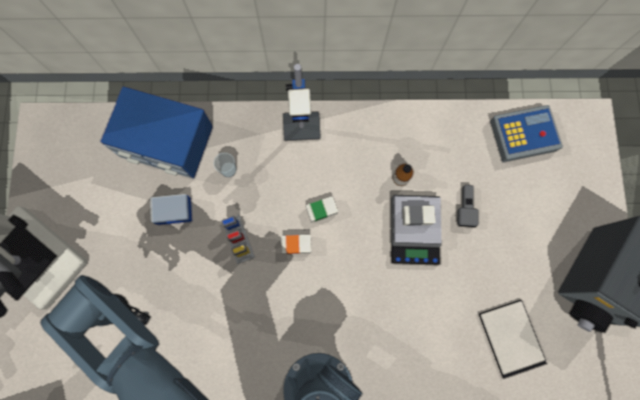

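View pics/scene0.png

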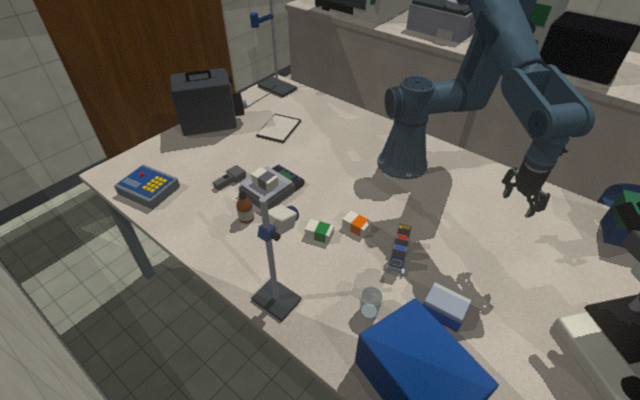

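```bash
python3 - <<'E'
import cv2
im=cv2.imread('pics/top0.png')
a=cv2.resize(im[180:270,210:350],None,fx=5,fy=5,interpolation=cv2.INTER_CUBIC);cv2.imwrite('pics/ta.png',a)
a=cv2.resize(im[150:270,340:490],None,fx=5,fy=5,interpolation=cv2.INTER_CUBIC);cv2.imwrite('pics/tb.png',a)
from h import *
print(proj('top',[[.5,0,0],[.6,0,0],[.5,.1,0]]))
st()
E
```

```text
[[316.33514321 231.79420767]
 [316.07286118 202.5318131 ]
 [286.48034665 232.01569152]]
t 0.7 pos [0.2582 0.5138 0.2423] R [[0.449, 0.0, -0.893], [0.893, 0.0, 0.449], [0.0, -1.0, -0.0]] F [-0.6  0.2  0.1] op 1.0
```

View pics/ta.png

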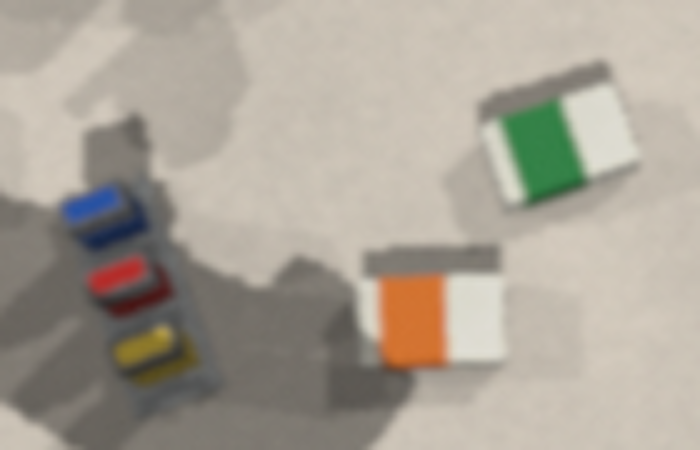

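View pics/tb.png

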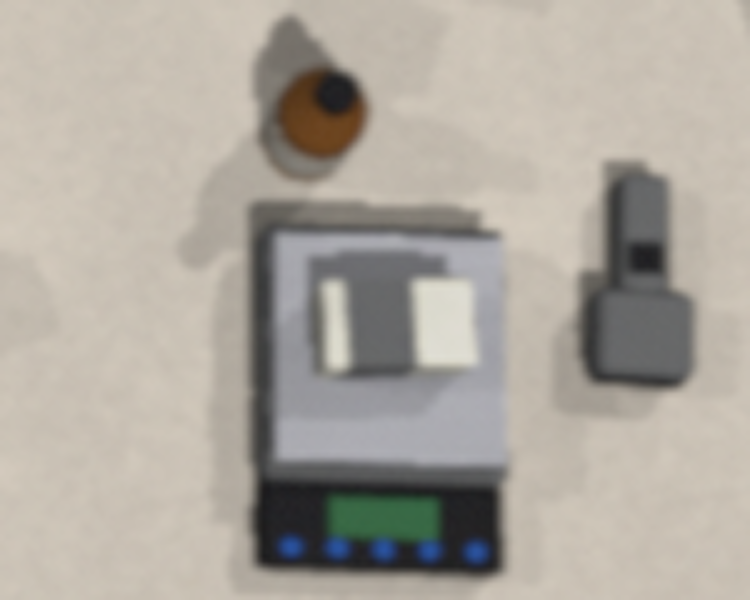

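```bash
cat >> h.py <<'E'
def Rdown(psi):
    c,s=np.cos(psi),np.sin(psi); return np.array([[c,0,-s],[s,0,c],[0,-1,0]])
def plan(pos,Rt,claw,fv=1.0,n=None,start=None):
    """rows (multiple of 5) to reach pose; fv = max share per row"""
    if start is None:
        o=ctrl.get_obs(); p=np.array(o['eef_pos']); R=rot(o)
    else: p,R=np.array(start[0]),Ro.from_matrix(start[1])
    Rt=Ro.from_matrix(Rt); pos=np.array(pos)
    rv=(R.inv()*Rt).as_rotvec()
    need=max(np.linalg.norm(pos-p)/.05/fv, np.linalg.norm(rv)/.12/fv,1e-9)
    N=n or int(np.ceil(need)); N=max(N,1)
    rows=[]
    for i in range(N):
        k=N-i
        d=R.inv().apply((pos-p)/k)/.05; w=(R.inv()*Rt).as_rotvec()/k/.12
        d=np.clip(np.round(d,2),-1,1); w=np.clip(np.round(w,2),-1,1)
        rows.append(' '.join('%g'%(v+0) for v in [*d,*w,claw]))
        p=p+R.apply(d*.05); R=R*Ro.from_rotvec(w*.12)
    while len(rows)%5: rows.append('0 0 0 0 0 0 %g'%claw)
    for i in range(0,len(rows),5): print('; '.join(rows[i:i+5]))
    print('end',np.round(p,4),'err',np.round((pos-p)*1000,1),'mm')
    return p,R.as_matrix()
E
python3 - <<'E'
from h import *
o=st(); c=ctrl.get_calibration('wrist');R=rot(o).as_matrix();C=-np.array(c['R']).T@np.array(c['t'])
print('cam in tool',R.T@(C-o['eef_pos']),'axes in tool',np.round(R.T@np.array(c['R']).T,3).tolist()); print(c['intrinsics'],ctrl.tcp_to_tips)
plan([0.46,0.08,0.38],Rdown(0.2),1)
E
```

```text
t 0.7 pos [0.2582 0.5138 0.2423] R [[0.449, 0.0, -0.893], [0.893, 0.0, 0.449], [0.0, -1.0, -0.0]] F [-0.6  0.2  0.1] op 1.0
cam in tool [ 0.00115722 -0.13112556  0.07406534] axes in tool [[1.0, -0.0, -0.0], [0.0, -0.291, 0.957], [-0.0, -0.957, -0.291]]
[[284.72668146   0.         317.85482893]
 [  0.         284.72668146 198.7417451 ]
 [  0.           0.           1.        ]] 0.011
-0.59 -0.28 -0.75 0 0.75 0 1; -0.52 -0.27 -0.8 0 0.75 0 1; -0.45 -0.28 -0.84 0 0.76 0 1; -0.37 -0.27 -0.88 0 0.75 0 1; -0.29 -0.28 -0.91 0 0.76 0 1
-0.21 -0.27 -0.94 0 0.75 0 1; -0.12 -0.28 -0.95 0 0.76 0 1; -0.04 -0.27 -0.96 0 0.75 0 1; 0.05 -0.28 -0.96 0 0.76 0 1; 0.14 -0.27 -0.94 0 0.75 0 1
end [0.4599 0.0801 0.3798] err [ 0.1 -0.1  0.2] mm
```

{"op": "apply_moves", "data": {"plan": "-0.59 -0.28 -0.75 0 0.75 0 1; -0.52 -0.27 -0.8 0 0.75 0 1; -0.45 -0.28 -0.84 0 0.76 0 1; -0.37 -0.27 -0.88 0 0.75 0 1; -0.29 -0.28 -0.91 0 0.76 0 1"}}

```text
time_s: 1.2
eef_pos: [0.3593, 0.2959, 0.312]
eef_rot: [0.67, -0.67, -0.226, 0.225]
wrist_force: [1.3, -0.3, -0.2]
opening: 1.003
```

{"op": "apply_moves", "data": {"plan": "-0.21 -0.27 -0.94 0 0.75 0 1; -0.12 -0.28 -0.95 0 0.76 0 1; -0.04 -0.27 -0.96 0 0.75 0 1; 0.05 -0.28 -0.96 0 0.76 0 1; 0.14 -0.27 -0.94 0 0.75 0 1"}}

```text
time_s: 1.7
eef_pos: [0.4603, 0.0782, 0.3808]
eef_rot: [-0.704, 0.704, 0.07, -0.069]
wrist_force: [1.0, 1.6, -0.2]
opening: 1.002
```

```bash
python3 - <<'E'
from h import *
o=st(); save('wrist','w1.png'); 
np.save('w1cal.npy',ctrl.get_calibration('wrist'),allow_pickle=True)
for t in ['carton_a','carton_b','cassette_blue','cassette_blue_label']:
    print(t,[(np.round(r['point'],3).tolist(),round(r['score'],2)) for r in ctrl.recognise('wrist',t)][:4])
o=st()
E
```

```text
t 1.7 pos [0.4603 0.0782 0.3808] R [[0.981, 0.001, -0.195], [0.195, 0.0, 0.981], [0.001, -1.0, -0.0]] F [ 1.   1.6 -0.2] op 1.002
carton_a [([0.57, -0.006, 0.044], 0.78), ([0.459, 0.074, 0.044], 0.71)]
carton_b [([0.57, -0.006, 0.044], 0.78), ([0.459, 0.074, 0.044], 0.71)]
cassette_blue [([0.52, 0.273, 0.106], 0.59)]
cassette_blue_label [([0.519, 0.274, 0.101], 0.87), ([0.47, 0.26, 0.111], 0.39)]
t 1.95 pos [0.4596 0.0804 0.3795] R [[0.98, -0.001, -0.199], [0.199, 0.001, 0.98], [-0.0, -1.0, 0.001]] F [0.3 1.2 0.4] op 0.998
```

View pics/w1.png

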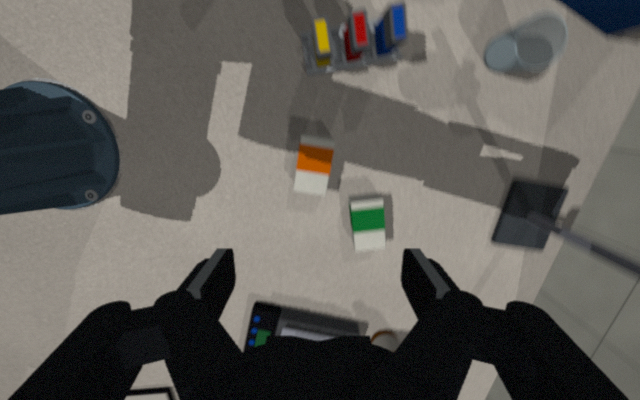

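```bash
python3 - <<'E'
import cv2
im=cv2.imread('pics/w1.png')
a=cv2.resize(im[125:260,285:395],None,fx=5,fy=5,interpolation=cv2.INTER_CUBIC)
cv2.imwrite('pics/w1a.png',a[:600])
a=cv2.resize(im[0:80,290:440],None,fx=5,fy=5,interpolation=cv2.INTER_CUBIC);cv2.imwrite('pics/w1b.png',a)
E
```

```text
(no output)
```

View pics/w1a.png

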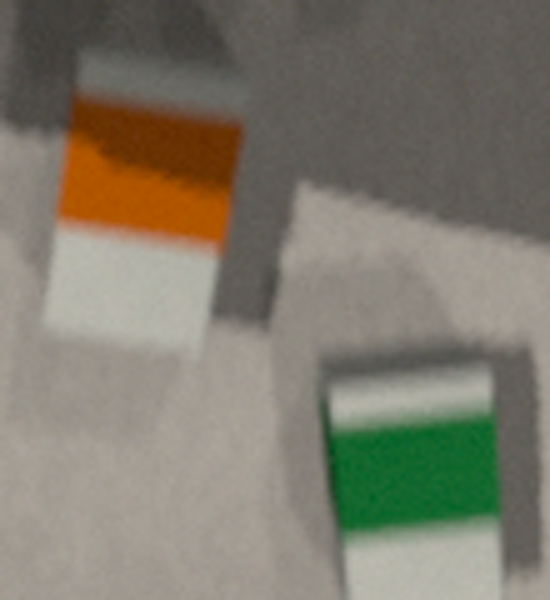

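View pics/w1b.png

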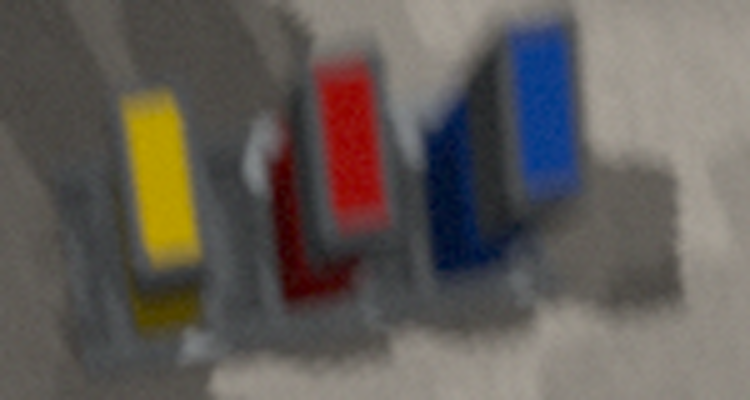

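```bash
python3 - <<'E'
import cv2
im=cv2.imread('pics/scene0.png')
a=cv2.resize(im[210:290,370:430],None,fx=7,fy=7,interpolation=cv2.INTER_CUBIC)
cv2.imwrite('pics/s0a.png',a)
from h import *
c=np.load('w1cal.npy',allow_pickle=True).item()
import h
ctrl_get=None
cal=c
def unp(uv,z):
    K=np.array(cal['intrinsics']);R=np.array(cal['R']);t=np.array(cal['t'])
    uv=np.atleast_2d(uv); d=(R.T@np.linalg.inv(K)@np.c_[uv,np.ones(len(uv))].T).T; C=-R.T@t
    return C+d*((z-C[2])/d[:,2])[:,None]
# corners
o=np.array([[80,50],[247,80],[200,355],[45,325]])/5+[285,125]
P=unp(o,.045);print(np.round(P,4), P.mean(0)); 
e=P[2]-P[1]; print(np.linalg.norm(P-np.roll(P,1,0),axis=1))
print([np.degrees(np.arctan2(*(v[[1,0]]))) for v in (P[1]-P[0],P[2]-P[3],P[0]-P[3],P[1]-P[2])])
b=np.array([[120,215],[25,1]])
E
```

```text
[[0.4322 0.1046 0.045 ]
 [0.487  0.1052 0.045 ]
 [0.4899 0.0111 0.045 ]
 [0.4358 0.0118 0.045 ]] [0.46120247 0.05818726 0.045     ]
[0.09284613 0.05479744 0.09419467 0.0540473 ]
[np.float64(0.6317714871727671), np.float64(-0.8181099975831592), np.float64(92.26609914096089), np.float64(91.77574775028133)]
```

View pics/s0a.png

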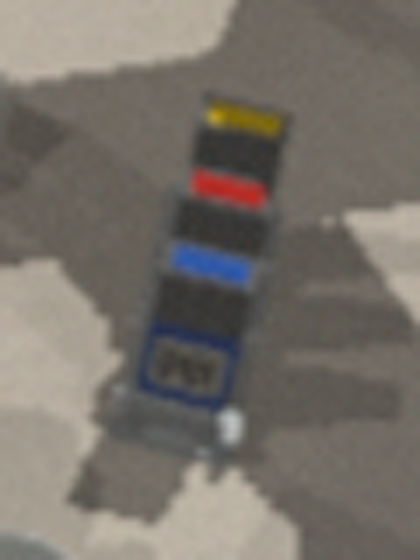

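```bash
python3 - <<'E'
from h import *
f=lambda l,o:np.array(l)/5+o
P=unproj('top',f([[360,277],[503,272],[505,362],[367,368]],[210,180]),.045);print(np.round(P,4),P.mean(0))
print(unproj('top',[(382/5+210,320/5+180),(444/5+210,320/5+180)],.045))
P=unproj('top',f([[482,122],[610,82],[640,163],[515,208]],[210,180]),.045);print(np.round(P,4),P.mean(0))
d=P[0]-P[1];print(np.degrees(np.arctan2(d[1],d[0]))-90); d=P[3]-P[2];print(np.degrees(np.arctan2(d[1],d[0]))-90)
P=unproj('top',f([[320,280],[472,279],[478,365],[325,373]],[340,150]),.105);print(np.round(P,4),P.mean(0))
E
```

```text
[[0.4828 0.1121 0.045 ]
 [0.4853 0.0191 0.045 ]
 [0.4269 0.0182 0.045 ]
 [0.4237 0.1072 0.045 ]] [0.45465031 0.06414592 0.045     ]
[[0.45462628 0.097672   0.045     ]
 [0.45432612 0.05751162 0.045     ]]
[[ 0.5849  0.0323  0.045 ]
 [ 0.6112 -0.0525  0.045 ]
 [ 0.5567 -0.0713  0.045 ]
 [ 0.5274  0.011   0.045 ]] [ 0.57003559 -0.02012703  0.045     ]
17.25523808349368
19.587457725718608
[[ 0.5655 -0.2773  0.105 ]
 [ 0.5655 -0.3735  0.105 ]
 [ 0.5104 -0.3741  0.105 ]
 [ 0.506  -0.2777  0.105 ]] [ 0.53686182 -0.32564323  0.105     ]
```

```bash
python3 - <<'E'
from h import *
plan([0.57,-0.02,0.20],Rdown(0.32),1)
E
```

```text
0.35 0.72 -0.48 0 -0.2 0 1; 0.34 0.72 -0.49 0 -0.2 0 1; 0.33 0.72 -0.5 0 -0.2 0 1; 0.32 0.71 -0.51 0 -0.2 0 1; 0.31 0.72 -0.51 -0.01 -0.2 0 1
end [ 0.5701 -0.02    0.1998] err [-0.1 -0.   0.2] mm
```

{"op": "apply_moves", "data": {"plan": "0.35 0.72 -0.48 0 -0.2 0 1; 0.34 0.72 -0.49 0 -0.2 0 1; 0.33 0.72 -0.5 0 -0.2 0 1; 0.32 0.71 -0.51 0 -0.2 0 1; 0.31 0.72 -0.51 0 -0.2 0 1"}}

```text
time_s: 2.45
eef_pos: [0.5706, -0.0186, 0.1985]
eef_rot: [0.698, -0.698, -0.114, 0.115]
wrist_force: [0.1, 0.3, -0.3]
opening: 1.003
```

```bash
cat >> h.py <<'E'
def settle_shot(f):
    for _ in range(2): ctrl.camera('wrist')
    o=st(); c=ctrl.get_calibration('wrist'); im=save('wrist',f+'.png'); np.save(f+'.npy',c,allow_pickle=True); return im
def unp(f,uv,z):
    cal=np.load(f+'.npy',allow_pickle=True).item()
    K=np.array(cal['intrinsics']);R=np.array(cal['R']);t=np.array(cal['t'])
    uv=np.atleast_2d(uv); d=(R.T@np.linalg.inv(K)@np.c_[uv,np.ones(len(uv))].T).T; C=-R.T@t
    return C+d*((z-C[2])/d[:,2])[:,None]
def crop(f,x0,y0,x1,y1,k):
    im=cv2.imread('pics/'+f+'.png'); cv2.imwrite('pics/'+f+'c%d.png'%x0,cv2.resize(im[y0:y1,x0:x1],None,fx=k,fy=k,interpolation=cv2.INTER_CUBIC))
E
python3 - <<'E'
from h import *
settle_shot('w2')
E
```

```text
t 2.55 pos [ 0.568  -0.0195  0.1925] R [[0.949, -0.012, -0.316], [0.316, 0.003, 0.949], [-0.01, -1.0, 0.006]] F [-0.6  1.5 -0.7] op 1.001
```

View pics/w2.png

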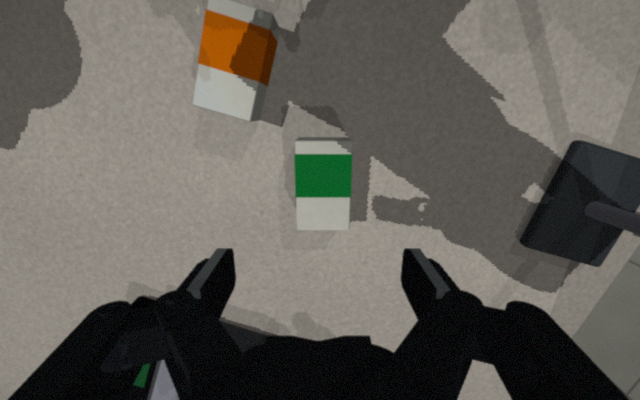

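```bash
python3 - <<'E'
from h import *
st()
settle_shot('w3')
crop('w3',280,125,370,240,5); crop('w3',180,0,300,130,5)
st()
E
```

```text
t 2.6 pos [ 0.5684 -0.0187  0.1958] R [[0.949, -0.008, -0.316], [0.316, 0.002, 0.949], [-0.007, -1.0, 0.005]] F [0.  0.1 0.5] op 0.996
t 2.7 pos [ 0.5701 -0.0184  0.2005] R [[0.949, -0.0, -0.317], [0.317, 0.001, 0.949], [-0.0, -1.0, 0.001]] F [-0.1 -0.3  0.1] op 0.999
t 2.75 pos [ 0.5706 -0.0186  0.2017] R [[0.948, 0.002, -0.317], [0.317, -0.0, 0.948], [0.002, -1.0, -0.001]] F [-0.4 -0.3  0.1] op 1.003
```

View pics/w3c280.png

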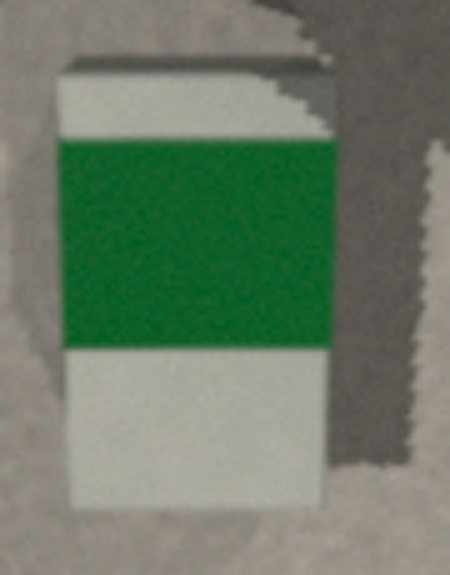

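View pics/w3c180.png

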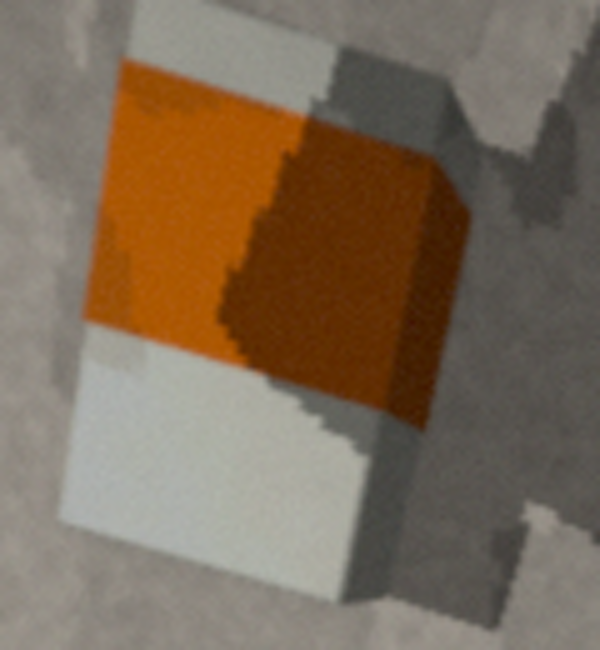

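```bash
cat >> h.py <<'E'
def quad(P):
    d1=P[0]-P[3];d2=P[1]-P[2];e1=P[1]-P[0];e2=P[2]-P[3]
    a=lambda v:np.degrees(np.arctan2(v[1],v[0]))
    print('c',np.round(P.mean(0),4),'long',np.round([np.linalg.norm(d1),np.linalg.norm(d2),np.linalg.norm(e1),np.linalg.norm(e2)],4),'yaw',np.round([a(d1)-90,a(d2)-90,a(e1),a(e2)],1))
E
python3 - <<'E'
from h import *
quad(unp('w3',np.array([[57,72],[336,74],[323,508],[72,508]])/5+[280,125],.045))
quad(unp('w3',np.array([[137,0],[447,78],[343,603],[60,520]])/5+[180,0],.045))
st()
E
```

```text
c [ 0.5717 -0.0153  0.045 ] long [0.093  0.0926 0.0552 0.0544] yaw [18.9 18.4 18.  18.5]
c [0.4561 0.0684 0.045 ] long [0.0891 0.0925 0.0545 0.0552] yaw [2.6 3.  5.9 2.3]
t 2.75 pos [ 0.5706 -0.0186  0.2017] R [[0.948, 0.002, -0.317], [0.317, -0.0, 0.948], [0.002, -1.0, -0.001]] F [-0.4 -0.3  0.1] op 1.003
```

```bash
python3 - <<'E'
from h import *
s=plan([0.5717,-0.0155,0.07],Rdown(0.321),1,n=5)
plan([0.5717,-0.0155,0.022],Rdown(0.321),1,n=4,start=s)
E
```

```text
0.01 0.53 0.01 0 0 0 1; 0.01 0.53 0.01 0 0 0 1; 0.01 0.52 0.01 0 0 0 1; 0 0.53 0.01 0 0.01 0.01 1; 0.01 0.52 0.01 0.01 0 0 1
end [ 0.572  -0.0156  0.0702] err [-0.3  0.1 -0.2] mm
0 0.24 0 0 0 0 1; 0 0.24 0 0 0 0 1; 0 0.24 0 0 0 0 1; 0 0.24 0 0 0 0 1; 0 0 0 0 0 0 1
end [ 0.572  -0.0156  0.0222] err [-0.3  0.1 -0.2] mm
```

{"op": "apply_moves", "data": {"plan": "0.01 0.6 0.01 0 0 0 1; 0.01 0.6 0.01 0 0 0 1; 0.01 0.55 0.01 0 0 0 1; 0.01 0.5 0.01 0 0 0 1; 0.01 0.4 0.01 0 0 0 1"}}

```text
time_s: 3.25
eef_pos: [0.5727, -0.0159, 0.0691]
eef_rot: [-0.698, 0.698, 0.114, -0.112]
wrist_force: [-0.1, -0.1, 0.7]
opening: 1.002
```

{"op": "apply_moves", "data": {"plan": "0 0.3 0 0 0 0 1; 0 0.25 0 0 0 0 1; 0 0.18 0 0 0 0 1; 0 0.1 0 0 0 0 1; 0 0 0 0 0 0 1"}}

```text
time_s: 3.75
eef_pos: [0.5719, -0.017, 0.0261]
eef_rot: [0.698, -0.698, -0.113, 0.113]
wrist_force: [-0.1, 0.8, 0.3]
opening: 1.005
```

{"op": "apply_moves", "data": {"plan": "0 0.06 0 0 0 0 0.8; 0 0 0.02 0 0 0 0.6; 0 0 0 0 0 0 0; 0 0 0 0 0 0 0; 0 0 0 0 0 0 0"}}

```text
time_s: 4.25
eef_pos: [0.5721, -0.0162, 0.0237]
eef_rot: [-0.698, 0.698, 0.113, -0.112]
wrist_force: [-0.9, 1.2, 3.7]
opening: 0.645
```

{"op": "apply_moves", "data": {"plan": "0 0 0 0 0 0 0; 0 0 0 0 0 0 0; 0 0 0 0 0 0 0; 0 -0.1 0 0 0 0 0; 0 -0.2 0 0 0 0 0"}}

```text
time_s: 4.75
eef_pos: [0.5703, -0.0159, 0.0374]
eef_rot: [0.698, -0.698, -0.112, 0.114]
wrist_force: [0.2, 0.2, -1.9]
opening: 0.646
```

```bash
python3 - <<'E'
from h import *
settle_shot('w4')
E
```

```text
t 4.85 pos [ 0.5725 -0.0163  0.0396] R [[0.949, 0.002, -0.315], [0.315, -0.0, 0.949], [0.002, -1.0, -0.001]] F [ 0.6 -0.6 -2. ] op 0.643
```

View pics/w4.png

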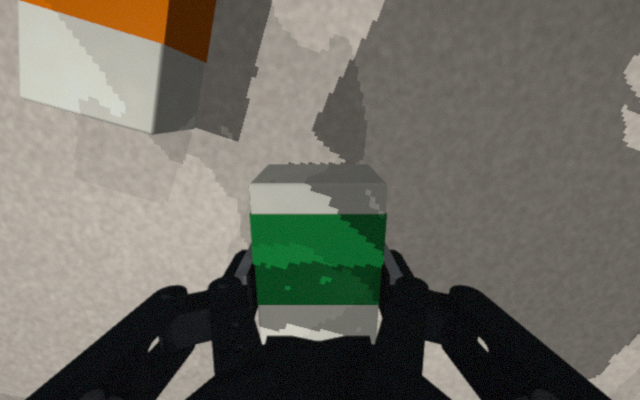

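```bash
python3 - <<'E'
from h import *
o=st();z=o['eef_pos'][2]+.0213
P=unp('w4',[[251,183],[386,183],[251,214],[385,214],[256,304],[383,304]],z)
print(np.round((P-o['eef_pos'])@rot(o).as_matrix(),4))
P=unp('w3',np.array([[57,72],[336,74],[60,142],[336,142],[65,349],[330,349]])/5+[280,125],.045)
c=np.array([.5717,-.0153,.045]); print(np.round((P-c)@Rdown(.321),4))
E
```

```text
t 4.9 pos [ 0.5723 -0.0163  0.0391] R [[0.949, 0.001, -0.315], [0.315, -0.0, 0.949], [0.001, -1.0, -0.001]] F [-0.9 -0.6 -0.7] op 0.643
[[-0.0255 -0.0214  0.0478]
 [ 0.0283 -0.0213  0.0478]
 [-0.0264 -0.0214  0.0347]
 [ 0.0288 -0.0213  0.0347]
 [-0.0271 -0.0213 -0.0089]
 [ 0.0309 -0.0213 -0.009 ]]
[[-0.0278  0.      0.0466]
 [ 0.0274  0.      0.0462]
 [-0.0276  0.      0.0328]
 [ 0.0278  0.      0.0328]
 [-0.0277  0.     -0.0105]
 [ 0.0279  0.     -0.0104]]
```

```bash
python3 - <<'E'
from h import *
s=plan([0.56,-0.06,0.22],Rdown(0.28),0,n=5)
s=plan([0.53,-0.45,0.26],Rdown(0.0),0,n=10,start=s)
E
```

```text
-0.1 -0.72 -0.15 0 0.07 0 0; -0.1 -0.72 -0.15 0 0.07 0 0; -0.1 -0.73 -0.15 0 0.06 0 0; -0.1 -0.72 -0.16 0 0.07 0.01 0; -0.09 -0.73 -0.15 0.01 0.06 0 0
end [ 0.5601 -0.0598  0.2201] err [-0.1 -0.2 -0.1] mm
-0.27 -0.08 -0.73 0 0.23 0 0; -0.25 -0.08 -0.74 0 0.23 0 0; -0.23 -0.08 -0.75 0 0.23 0 0; -0.21 -0.08 -0.75 0 0.24 0 0; -0.19 -0.08 -0.76 0 0.23 0 0
-0.17 -0.08 -0.76 0 0.24 0 0; -0.15 -0.08 -0.77 0 0.23 0 0; -0.13 -0.08 -0.77 0 0.24 0 0; -0.11 -0.08 -0.78 0 0.23 0 0; -0.08 -0.08 -0.78 0 0.24 0 0
end [ 0.53   -0.4498  0.2599] err [-0.  -0.2  0.1] mm
```

{"op": "apply_moves", "data": {"plan": "-0.1 -0.72 -0.15 0 0.07 0 0; -0.1 -0.72 -0.15 0 0.07 0 0; -0.1 -0.73 -0.15 0 0.06 0 0; -0.1 -0.72 -0.16 0 0.07 0 0; -0.09 -0.73 -0.15 0 0.06 0 0"}}

```text
time_s: 5.4
eef_pos: [0.5591, -0.06, 0.2204]
eef_rot: [0.7, -0.7, -0.099, 0.099]
wrist_force: [0.2, 0.2, -1.4]
opening: 0.648
```

{"op": "apply_moves", "data": {"plan": "-0.27 -0.08 -0.73 0 0.23 0 0; -0.25 -0.08 -0.74 0 0.23 0 0; -0.23 -0.08 -0.75 0 0.23 0 0; -0.21 -0.08 -0.75 0 0.24 0 0; -0.19 -0.08 -0.76 0 0.23 0 0"}}

```text
time_s: 5.9
eef_pos: [0.5447, -0.2558, 0.2391]
eef_rot: [0.705, -0.705, -0.049, 0.05]
wrist_force: [0.7, 0.5, -1.9]
opening: 0.647
```

{"op": "apply_moves", "data": {"plan": "-0.17 -0.08 -0.76 0 0.24 0 0; -0.15 -0.08 -0.7 0 0.23 0 0; -0.13 -0.08 -0.6 0 0.24 0 0; -0.11 -0.08 -0.4 0 0.23 0 0; -0.08 -0.08 -0.2 0 0.24 0 0"}}

```text
time_s: 6.4
eef_pos: [0.5259, -0.3913, 0.2589]
eef_rot: [0.707, -0.707, 0.001, -0.001]
wrist_force: [-0.3, -1.3, -0.8]
opening: 0.646
```

{"op": "apply_moves", "data": {"plan": "0 0 0 0 0 0 0; 0 0 0 0 0 0 0; 0 0 0 0 0 0 0; 0 0 0 0 0 0 0; 0 0 0 0 0 0 0"}}

```text
time_s: 6.9
eef_pos: [0.5271, -0.3889, 0.2592]
eef_rot: [0.707, -0.707, -0.0, 0.0]
wrist_force: [0.0, -0.1, -1.8]
opening: 0.641
```

```bash
python3 - <<'E'
from h import *
settle_shot('w5')
E
```

```text
t 7.0 pos [ 0.5269 -0.3893  0.2593] R [[1.0, -0.0, -0.001], [0.001, 0.0, 1.0], [-0.0, -1.0, 0.0]] F [ 0.8 -0.9 -1.5] op 0.645
```

View pics/w5.png

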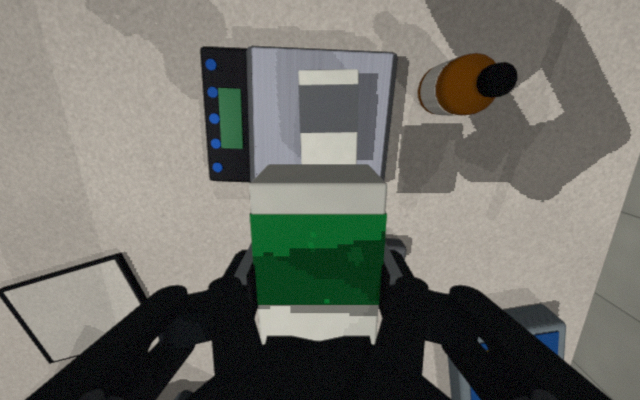

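```bash
python3 - <<'E'
from h import *
crop('w5',240,40,410,190,4)
E
```

```text
(no output)
```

View pics/w5c240.png

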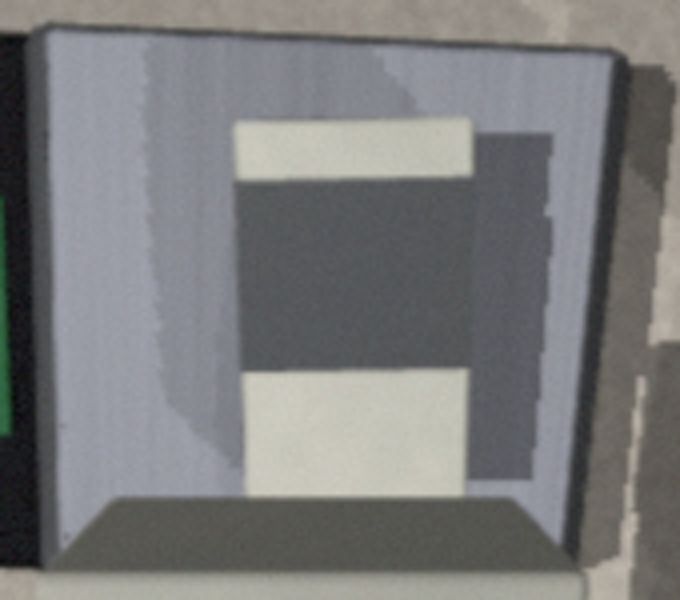

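```bash
python3 - <<'E'
from h import *
P=unp('w5',np.array([[233,122],[473,117],[235,181],[472,176],[241,371],[468,367],[246,497],[464,497]])/4+[240,40],.105)
print(np.round(P,4)); 
for i in range(0,6,2):
  d=P[i+1]-P[i];print(np.degrees(np.arctan2(d[1],d[0])),np.linalg.norm(d))
for k in (0,1):
  d=P[k]-P[6+k];print(np.degrees(np.arctan2(d[1],d[0]))-90)
E
```

```text
[[ 0.5095 -0.2775  0.105 ]
 [ 0.5647 -0.2764  0.105 ]
 [ 0.5097 -0.2902  0.105 ]
 [ 0.565  -0.2891  0.105 ]
 [ 0.5103 -0.3335  0.105 ]
 [ 0.5658 -0.3325  0.105 ]
 [ 0.511  -0.3646  0.105 ]
 [ 0.5661 -0.3646  0.105 ]]
1.110670229454804 0.05525072666183672
1.1399672584781384 0.05532749804549391
0.9984632984412084 0.05551245883716171
1.0244154395639669
0.9040048902820956
```

```bash
python3 - <<'E'
from h import *
s=plan([0.5366,-0.3243,0.20],Rdown(0.018),0,n=5)
s=plan([0.5366,-0.3243,0.135],Rdown(0.018),0,n=5,start=s)
E
```

```text
0.04 0.24 0.26 0 -0.03 0 0; 0.04 0.24 0.26 0 -0.03 0 0; 0.04 0.24 0.26 0 -0.03 0 0; 0.04 0.23 0.26 0 -0.03 0 0; 0.04 0.24 0.26 0 -0.03 0 0
end [ 0.5364 -0.3243  0.1998] err [0.2 0.  0.2] mm
0 0.26 0 0 0 0 0; 0 0.26 0 0 0 0 0; 0 0.26 0 0 0 0 0; 0 0.26 0 0 0 0 0; 0 0.26 0 0 0 0 0
end [ 0.5364 -0.3243  0.1348] err [0.2 0.  0.2] mm
```

{"op": "apply_moves", "data": {"plan": "0.04 0.24 0.26 0 -0.03 0 0; 0.04 0.24 0.26 0 -0.03 0 0; 0.04 0.24 0.26 0 -0.03 0 0; 0.04 0.23 0.26 0 -0.03 0 0; 0.04 0.24 0.26 0 -0.03 0 0"}}

```text
time_s: 7.55
eef_pos: [0.5363, -0.3233, 0.1986]
eef_rot: [0.707, -0.707, -0.006, 0.007]
wrist_force: [0.2, -0.2, -2.1]
opening: 0.65
```

{"op": "apply_moves", "data": {"plan": "0 0.36 0 0 0 0 0; 0 0.36 0 0 0 0 0; 0 0.28 0 0 0 0 0; 0 0.2 0 0 0 0 0; 0 0.1 0 0 0 0 0"}}

```text
time_s: 8.05
eef_pos: [0.5359, -0.3242, 0.1334]
eef_rot: [0.707, -0.707, -0.006, 0.007]
wrist_force: [0.3, 0.7, -1.9]
opening: 0.643
```

{"op": "apply_moves", "data": {"plan": "0 0 0 0 0 0 0; 0 0 0 0 0 0 0; 0 0 0 0 0 0 0; 0 0 0 0 0 0 0; 0 0 0 0 0 0 0"}}

```text
time_s: 8.55
eef_pos: [0.5365, -0.3249, 0.1353]
eef_rot: [-0.707, 0.707, 0.007, -0.006]
wrist_force: [0.0, 0.0, -1.3]
opening: 0.647
```

```bash
python3 - <<'E'
from h import *
settle_shot('w6')
save('scene','s6.png');crop('s6',220,150,310,220,7)
E
```

```text
t 8.65 pos [ 0.5363 -0.3248  0.1351] R [[1.0, 0.0, -0.018], [0.018, -0.0, 1.0], [0.0, -1.0, -0.0]] F [ 0.2  0.5 -2.1] op 0.644
```

View pics/w6.png

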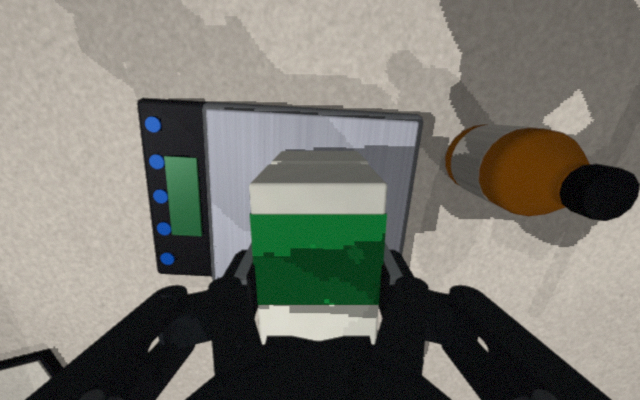

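View pics/s6c220.png

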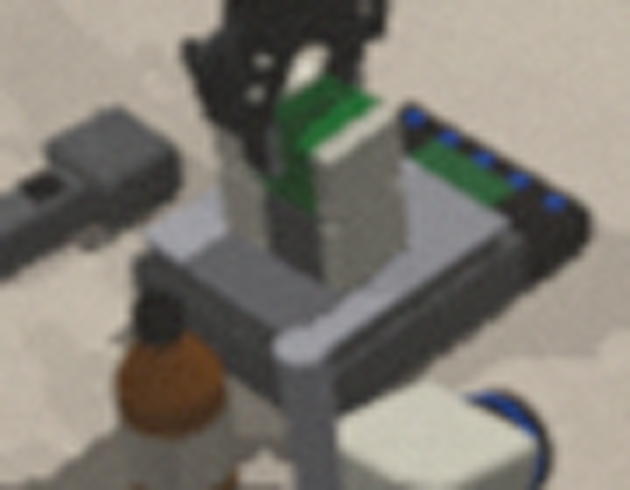

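{"op": "apply_moves", "data": {"plan": "0 0.04 0 0 0 0 0; 0 0.03 0 0 0 0 0; 0 0.03 0 0 0 0 0; 0 0.01 0 0 0 0 0; 0 0 0 0 0 0 0"}}

```text
time_s: 9.25
eef_pos: [0.5362, -0.3246, 0.129]
eef_rot: [0.707, -0.707, -0.006, 0.006]
wrist_force: [0.2, 0.2, -0.5]
opening: 0.649
```

{"op": "apply_moves", "data": {"plan": "0 0.01 0 0 0 0 0; 0 0.01 0 0 0 0 0; 0 0 0 0 0 0 0; 0 0 0 0 0 0 0; 0 0 0 0 0 0 0"}}

```text
time_s: 9.75
eef_pos: [0.5363, -0.3248, 0.1288]
eef_rot: [-0.707, 0.707, 0.006, -0.006]
wrist_force: [-2.1, 1.0, 5.1]
opening: 0.645
```

{"op": "apply_moves", "data": {"plan": "0 0 0 0 0 0 0.68; 0 0 0 0 0 0 0.72; 0 0 0 0 0 0 0.8; 0 0 0 0 0 0 0.9; 0 0 0 0 0 0 1"}}

```text
time_s: 10.25
eef_pos: [0.5362, -0.3247, 0.1281]
eef_rot: [0.707, -0.707, -0.006, 0.006]
wrist_force: [0.4, -0.6, 0.1]
opening: 0.999
```

{"op": "apply_moves", "data": {"plan": "0 0 0 0 0 0 1; 0 -0.1 0 0 0 0 1; 0 -0.3 0 0 0 0 1; 0 -0.6 0 0 0 0 1; 0 -0.8 0 0 0 0 1"}}

```text
time_s: 10.75
eef_pos: [0.5354, -0.324, 0.2185]
eef_rot: [0.708, -0.706, -0.005, 0.007]
wrist_force: [0.6, -0.3, 0.5]
opening: 0.999
```

```bash
python3 - <<'E'
from h import *
st()
s=plan([0.536,-0.37,0.26],Rdown(0.018),1,n=5)
E
```

```text
t 10.75 pos [ 0.5354 -0.324   0.2185] R [[1.0, -0.002, -0.018], [0.018, 0.002, 1.0], [-0.002, -1.0, 0.002]] F [ 0.6 -0.3  0.5] op 0.999
0 -0.17 -0.18 0 0 0 1; 0 -0.17 -0.18 0 0 0 1; 0 -0.16 -0.19 -0.01 0 -0.01 1; 0 -0.17 -0.18 0 0 0 1; -0.01 -0.16 -0.19 -0.01 0 -0.01 1
end [ 0.5358 -0.3701  0.2599] err [0.2 0.1 0.1] mm
```

{"op": "apply_moves", "data": {"plan": "0 -0.3 -0.18 0 0 0 1; 0 -0.3 -0.18 0 0 0 1; 0 -0.3 -0.19 0 0 0 1; 0 -0.2 -0.18 0 0 0 1; 0 -0.1 -0.1 0 0 0 1"}}

```text
time_s: 11.25
eef_pos: [0.5373, -0.3673, 0.2805]
eef_rot: [-0.706, 0.708, 0.007, -0.005]
wrist_force: [0.0, 0.5, -0.4]
opening: 1.001
```

{"op": "apply_moves", "data": {"plan": "0 0 0 0 0 0 1; 0 0 0 0 0 0 1; 0 0 0 0 0 0 1; 0 0 0 0 0 0 1; 0 0 0 0 0 0 1"}}

```text
time_s: 11.75
eef_pos: [0.5369, -0.3658, 0.2777]
eef_rot: [0.707, -0.707, -0.006, 0.007]
wrist_force: [0.9, -0.5, 0.6]
opening: 1.002
```

```bash
python3 - <<'E'
from h import *
settle_shot('w7');crop('w7',230,60,400,230,4)
E
```

```text
t 11.85 pos [ 0.537 -0.366  0.278] R [[1.0, -0.0, -0.018], [0.018, 0.0, 1.0], [-0.0, -1.0, 0.0]] F [-0.3 -0.5  0.3] op 1.002
```

View pics/w7.png

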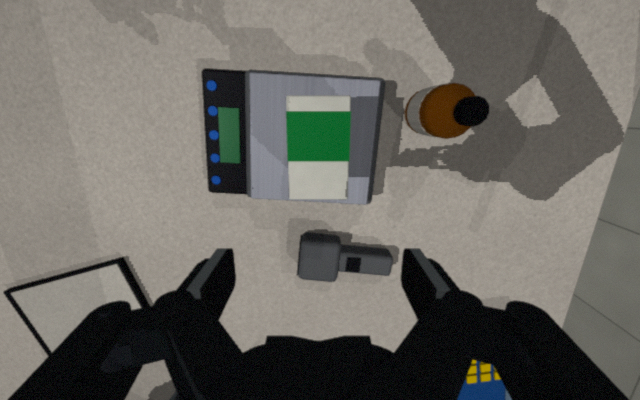

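View pics/w7c230.png

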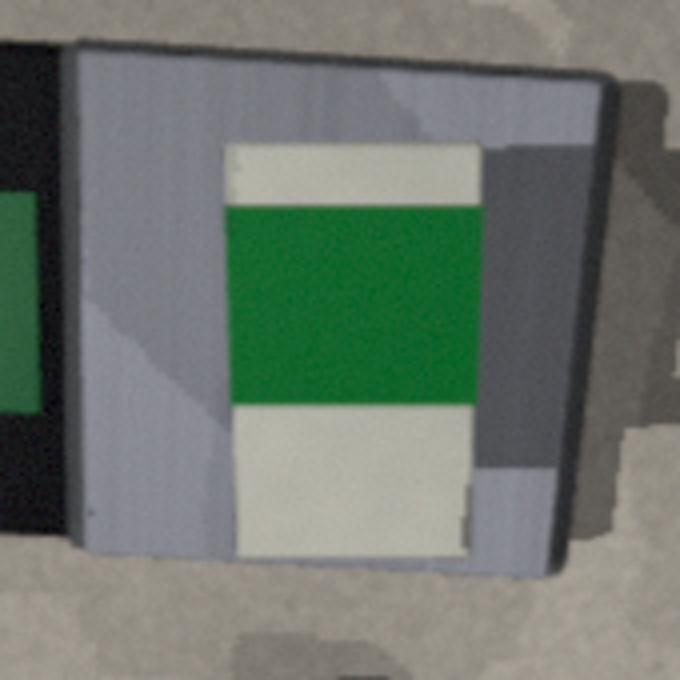

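```bash
python3 - <<'E'
from h import *
quad(unp('w7',np.array([[224,145],[482,144],[468,556],[237,556]])/4+[230,60],.150))
P=unp('w7',np.array([[224,145],[482,144],[226,206],[481,206],[232,405],[475,405],[237,556],[468,556]])/4+[230,60],.150)
print(np.round((P[::2]+P[1::2])/2,4))
s=plan([0.42,-0.0,0.25],Rdown(0.04),1,n=9)
s=plan([0.4565,0.05,0.2],Rdown(0.045),1,n=5,start=s)
E
```

```text
c [ 0.5372 -0.3238  0.15  ] long [0.0921 0.0923 0.0553 0.055 ] yaw [1.1 0.9 1.2 1. ]
[[ 0.5364 -0.2777  0.15  ]
 [ 0.5367 -0.2903  0.15  ]
 [ 0.5375 -0.3338  0.15  ]
 [ 0.5379 -0.3699  0.15  ]]
-0.25 0.06 0.82 0 -0.02 0 1; -0.24 0.06 0.82 0 -0.02 0 1; -0.24 0.06 0.82 0 -0.02 0 1; -0.24 0.06 0.82 0 -0.02 0 1; -0.24 0.06 0.82 0 -0.02 0 1
-0.23 0.07 0.82 0 -0.02 0 1; -0.23 0.06 0.82 0 -0.02 0 1; -0.23 0.07 0.82 0 -0.02 0 1; -0.24 0.06 0.82 0 -0.02 0 1; 0 0 0 0 0 0 1
end [ 4.199e-01 -2.000e-04  2.502e-01] err [ 0.1  0.2 -0.2] mm
0.15 0.2 0.19 0 -0.01 0 1; 0.16 0.2 0.2 0 -0.01 0 1; 0.15 0.2 0.19 0 -0.01 0 1; 0.16 0.2 0.2 0 -0.01 0 1; 0.15 0.2 0.19 0 -0.01 0 1
end [0.4563 0.0499 0.2002] err [ 0.2  0.1 -0.2] mm
```

```bash
python3 - <<'E'
from h import *
s=plan([0.456,0.05,0.21],Rdown(0.045),1,n=10)
E
```

```text
-0.15 0.14 0.83 0 -0.02 0 1; -0.14 0.14 0.84 0 -0.02 0 1; -0.14 0.14 0.84 0 -0.02 0 1; -0.14 0.13 0.84 0 -0.02 0 1; -0.14 0.14 0.83 0 -0.02 0 1
-0.14 0.13 0.84 0 -0.03 0 1; -0.13 0.14 0.84 0 -0.02 0 1; -0.13 0.13 0.83 0 -0.03 0 1; -0.13 0.14 0.84 0 -0.02 0 1; -0.13 0.13 0.84 0 -0.03 0 1
end [0.4562 0.0502 0.2102] err [-0.2 -0.2 -0.2] mm
```

{"op": "apply_moves", "data": {"plan": "-0.15 0.1 0.83 0 -0.02 0 1; -0.14 0.1 0.95 0 -0.02 0 1; -0.14 0.14 0.98 0 -0.02 0 1; -0.14 0.13 0.98 0 -0.02 0 1; -0.14 0.14 0.98 0 -0.02 0 1"}}

```text
time_s: 12.4
eef_pos: [0.4955, -0.1293, 0.2477]
eef_rot: [-0.707, 0.707, 0.011, -0.01]
wrist_force: [0.4, 0.9, 0.3]
opening: 1.0
```

{"op": "apply_moves", "data": {"plan": "-0.14 0.17 0.98 0 -0.03 0 1; -0.13 0.18 0.95 0 -0.02 0 1; -0.13 0.17 0.8 0 -0.03 0 1; -0.13 0.14 0.6 0 -0.02 0 1; -0.13 0.09 0.31 0 -0.03 0 1"}}

```text
time_s: 12.9
eef_pos: [0.4559, 0.0518, 0.21]
eef_rot: [0.707, -0.707, -0.017, 0.017]
wrist_force: [-0.3, 0.9, 0.4]
opening: 0.998
```

{"op": "apply_moves", "data": {"plan": "0 0 0 0 0 0 1; 0 0 0 0 0 0 1; 0 0 0 0 0 0 1; 0 0 0 0 0 0 1; 0 0 0 0 0 0 1"}}

```text
time_s: 13.4
eef_pos: [0.4572, 0.0486, 0.2105]
eef_rot: [-0.707, 0.707, 0.016, -0.015]
wrist_force: [0.6, -0.2, 0.1]
opening: 1.001
```

```bash
python3 - <<'E'
from h import *
settle_shot('w8');crop('w8',270,120,380,240,5)
E
```

```text
t 13.5 pos [0.4571 0.0489 0.2104] R [[0.999, 0.0, -0.044], [0.044, -0.0, 0.999], [0.0, -1.0, -0.0]] F [ 0.4  0.2 -0. ] op 1.001
```

View pics/w8.png

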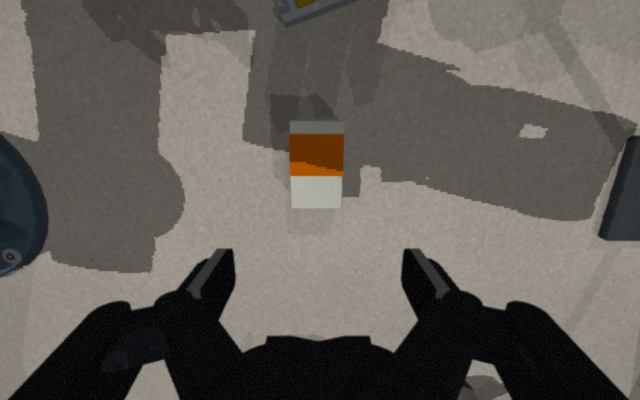

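View pics/w8c270.png

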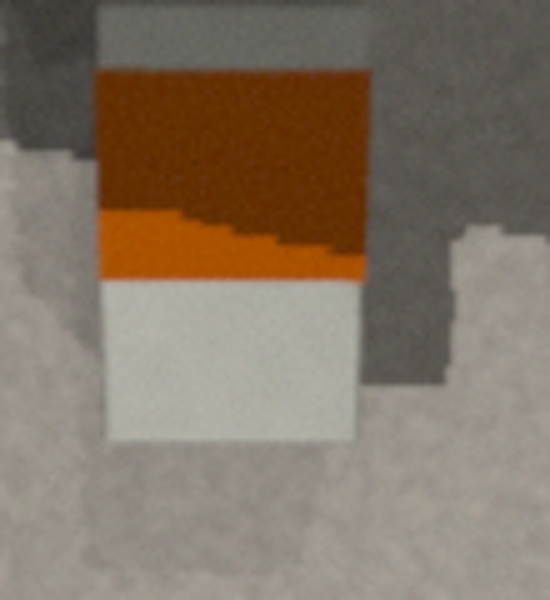

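```bash
python3 - <<'E'
from h import *
P=unp('w8',np.array([[98,4],[370,4],[356,440],[108,440]])/5+[270,120],.045);quad(P)
P=unp('w8',np.array([[98,4],[370,4],[98,70],[369,70],[102,280],[365,280],[108,440],[356,440]])/5+[270,120],.045)
print(np.round((P[::2]+P[1::2])/2,4))
s=plan([0.4555,0.064,0.06],Rdown(0.047),1,n=5)
s=plan([0.4555,0.064,0.0237],Rdown(0.047),1,n=5,start=s)
E
```

```text
c [0.4556 0.0693 0.045 ] long [0.0925 0.0925 0.0547 0.0545] yaw [2.2 2.2 2.5 2.5]
[[0.4538 0.1155 0.045 ]
 [0.4542 0.1025 0.045 ]
 [0.4561 0.0589 0.045 ]
 [0.4573 0.0231 0.045 ]]
0 0.6 0.06 0 0 0 1; 0 0.6 0.06 0 0 0 1; -0.01 0.6 0.06 0 -0.01 0 1; 0 0.6 0.06 0 0 0 1; -0.01 0.61 0.06 0 -0.01 0 1
end [0.4553 0.0639 0.0598] err [0.2 0.1 0.2] mm
0 0.14 0 0 0 0 1; 0 0.15 0 0 0 0 1; 0 0.14 0 0 0 0 1; 0 0.15 0 0 0 0 1; 0 0.14 0 0 0 0 1
end [0.4553 0.0639 0.0238] err [ 0.2  0.1 -0.1] mm
```

{"op": "apply_moves", "data": {"plan": "-0.01 0.65 0.09 0 0.02 0 1; 0 0.65 0.09 0 0 0 1; -0.01 0.65 0.08 0 0 0 1; 0 0.6 0.08 0 0 0 1; 0 0.46 0.06 0 0 0 1"}}

```text
time_s: 14.05
eef_pos: [0.4541, 0.0695, 0.058]
eef_rot: [0.707, -0.707, -0.015, 0.016]
wrist_force: [-0.2, 0.7, 0.7]
opening: 1.002
```

{"op": "apply_moves", "data": {"plan": "0 0.25 0 0 0 0 1; 0 0.2 0 0 0 0 1; 0 0.15 0 0 0 0 1; 0 0.1 0 0 0 0 1; 0 0 0 0 0 0 1"}}

```text
time_s: 14.55
eef_pos: [0.4552, 0.0692, 0.0248]
eef_rot: [-0.707, 0.707, 0.015, -0.015]
wrist_force: [0.4, 0.3, -0.1]
opening: 1.004
```

{"op": "apply_moves", "data": {"plan": "0 0 0 0 0 0 0.8; 0 0 0 0 0 0 0.6; 0 0 0 0 0 0 0; 0 0 0 0 0 0 0; 0 0 0 0 0 0 0"}}

```text
time_s: 15.05
eef_pos: [0.4558, 0.0693, 0.0257]
eef_rot: [-0.707, 0.707, 0.016, -0.015]
wrist_force: [0.8, 0.1, 5.4]
opening: 0.645
```

```bash
python3 - <<'E'
from h import *
settle_shot('w9')
E
```

```text
t 15.15 pos [0.4558 0.0693 0.0257] R [[0.999, 0.002, -0.043], [0.043, -0.0, 0.999], [0.002, -1.0, -0.0]] F [-0.9 -0.   6. ] op 0.644
```

View pics/w9.png

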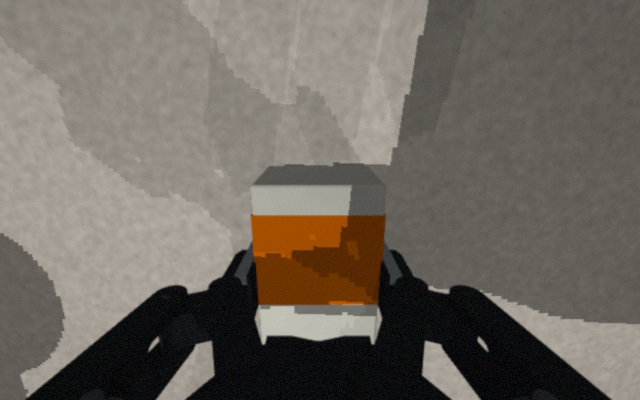

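```bash
python3 - <<'E'
from h import *
o=st();z=o['eef_pos'][2]+.0193
P=unp('w9',[[251,185],[386,185],[251,215.5],[385,215.5],[256,304],[383,304]],z)
print(np.round((P-o['eef_pos'])@rot(o).as_matrix(),4))
s=plan([0.456,0.06,0.18],Rdown(0.043),0,n=5)
s=plan([0.5365,-0.3240,0.235],Rdown(0.018),0,n=9,start=s)
E
```

```text
t 15.2 pos [0.4558 0.0693 0.0257] R [[0.999, 0.002, -0.043], [0.043, -0.0, 0.999], [0.002, -1.0, -0.0]] F [-1.4 -1.1  6. ] op 0.648
[[-0.0263 -0.0194  0.0469]
 [ 0.0283 -0.0193  0.0469]
 [-0.0272 -0.0194  0.0338]
 [ 0.0288 -0.0193  0.0338]
 [-0.0279 -0.0193 -0.0098]
 [ 0.0308 -0.0192 -0.0099]]
0 -0.62 -0.04 0 0 0 0; 0 -0.62 -0.04 0 0 0 0; 0 -0.62 -0.04 0 0 0 0; 0 -0.61 -0.03 0 0 0.01 0; 0 -0.62 -0.04 0 0 0 0
end [0.456  0.0598 0.1802] err [ 0.   0.2 -0.2] mm
0.14 -0.12 -0.86 0 0.02 0 0; 0.14 -0.12 -0.86 0 0.02 0 0; 0.15 -0.12 -0.86 0 0.02 0 0; 0.15 -0.12 -0.86 0 0.02 0 0; 0.15 -0.12 -0.86 0 0.03 0 0
0.15 -0.12 -0.86 0 0.02 0 0; 0.16 -0.12 -0.86 0 0.03 0 0; 0.16 -0.13 -0.85 0 0.02 0 0; 0.16 -0.12 -0.85 0 0.03 0 0; 0 0 0 0 0 0 0
end [ 0.5366 -0.3238  0.2348] err [-0.1 -0.2  0.2] mm
```

{"op": "apply_moves", "data": {"plan": "0 -0.2 0 0 0 0 0; 0 -0.55 -0.04 0 0 0 0; 0 -0.75 -0.04 0 0 0 0; 0 -0.8 -0.04 0 0 0 0; 0 -0.8 -0.07 0 0 0 0"}}

```text
time_s: 15.7
eef_pos: [0.4547, 0.06, 0.1816]
eef_rot: [0.707, -0.707, -0.015, 0.015]
wrist_force: [1.7, 0.2, -1.3]
opening: 0.649
```

{"op": "apply_moves", "data": {"plan": "0.14 -0.12 -0.8 0 0.02 0 0; 0.14 -0.12 -0.9 0 0.02 0 0; 0.15 -0.12 -0.92 0 0.02 0 0; 0.15 -0.12 -0.92 0 0.02 0 0; 0.15 -0.12 -0.92 0 0.03 0 0"}}

```text
time_s: 16.2
eef_pos: [0.5001, -0.1632, 0.2106]
eef_rot: [-0.707, 0.707, 0.011, -0.01]
wrist_force: [0.3, 0.3, -1.2]
opening: 0.644
```

{"op": "apply_moves", "data": {"plan": "0.15 -0.12 -0.92 0 0.02 0 0; 0.16 -0.12 -0.85 0 0.03 0 0; 0.16 -0.13 -0.7 0 0.02 0 0; 0.16 -0.12 -0.5 0 0.03 0 0; 0 0 -0.3 0 0 0 0"}}

```text
time_s: 16.7
eef_pos: [0.5365, -0.3265, 0.2354]
eef_rot: [-0.707, 0.708, 0.006, -0.005]
wrist_force: [-0.6, 0.3, -1.1]
opening: 0.645
```

{"op": "apply_moves", "data": {"plan": "0 0 0 0 0 0 0; 0 0 0 0 0 0 0; 0 0 0 0 0 0 0; 0 0 0 0 0 0 0; 0 0 0 0 0 0 0"}}

```text
time_s: 17.2
eef_pos: [0.5361, -0.3232, 0.2344]
eef_rot: [0.707, -0.707, -0.007, 0.007]
wrist_force: [0.2, 0.4, -1.9]
opening: 0.645
```

```bash
python3 - <<'E'
from h import *
st()
s=plan([0.5365,-0.3239,0.183],Rdown(0.018),0,n=5)
E
```

```text
t 17.2 pos [ 0.5361 -0.3232  0.2344] R [[1.0, -0.0, -0.019], [0.019, 0.0, 1.0], [-0.0, -1.0, 0.0]] F [ 0.2  0.4 -1.9] op 0.645
0 0.21 0 0 0 0 0; 0 0.2 0 0 0 0 0; 0 0.21 0 0 0 0 0; 0 0.2 -0.01 0 0 0 0; 0.01 0.21 0 0 0.01 0 0
end [ 0.5366 -0.3237  0.1829] err [-0.1 -0.2  0.1] mm
```

{"op": "apply_moves", "data": {"plan": "0 0.24 0 0 0 0 0; 0 0.25 0 0 0 0 0; 0 0.24 -0.01 0 0 0 0; 0 0.2 0 0 0 0 0; 0 0.1 0 0 0.01 0 0"}}

```text
time_s: 17.7
eef_pos: [0.5353, -0.3242, 0.1806]
eef_rot: [0.708, -0.706, -0.005, 0.007]
wrist_force: [-0.2, 0.2, -1.4]
opening: 0.642
```

{"op": "apply_moves", "data": {"plan": "0 0 0 0 0 0 0; 0 0 0 0 0 0 0; 0 0 0 0 0 0 0; 0 0 0 0 0 0 0; 0 0 0 0 0 0 0"}}

```text
time_s: 18.2
eef_pos: [0.5362, -0.3249, 0.1833]
eef_rot: [-0.707, 0.707, 0.006, -0.006]
wrist_force: [-0.2, 0.5, -1.3]
opening: 0.645
```

```bash
python3 - <<'E'
from h import *
settle_shot('w10')
save('scene','s10.png');crop('s10',220,130,310,220,7)
E
```

```text
t 18.3 pos [ 0.5361 -0.3248  0.1831] R [[1.0, 0.0, -0.017], [0.017, -0.0, 1.0], [0.0, -1.0, -0.0]] F [ 0.   0.7 -1.3] op 0.648
```

View pics/w10.png

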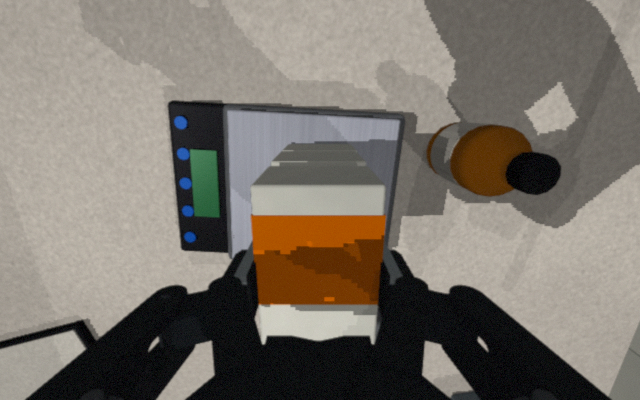

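View pics/s10c220.png

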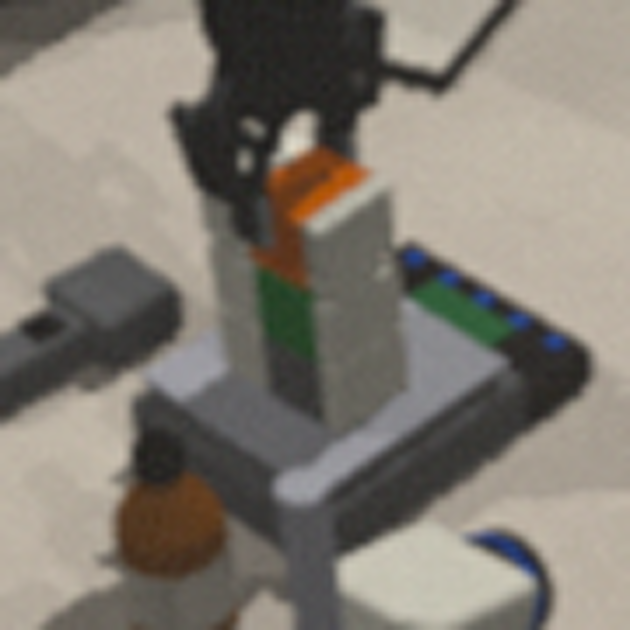

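{"op": "apply_moves", "data": {"plan": "0.01 0.04 0.02 0 0 0 0; 0 0.04 0 0 0 0 0; 0 0.03 0 0 0 0 0; 0 0.02 0 0 0 0 0; 0 0 0 0 0 0 0"}}

```text
time_s: 18.9
eef_pos: [0.5364, -0.3236, 0.176]
eef_rot: [0.707, -0.707, -0.006, 0.006]
wrist_force: [0.6, -0.5, -1.6]
opening: 0.645
```

{"op": "apply_moves", "data": {"plan": "0 0.01 0 0 0 0 0; 0 0.01 0 0 0 0 0; 0 0 0 0 0 0 0; 0 0 0 0 0 0 0; 0 0 0 0 0 0 0"}}

```text
time_s: 19.4
eef_pos: [0.5367, -0.3238, 0.1757]
eef_rot: [-0.707, 0.707, 0.006, -0.006]
wrist_force: [-1.0, 0.9, 3.1]
opening: 0.647
```

Contact; release and rise.

{"op": "apply_moves", "data": {"plan": "0 0 0 0 0 0 0.68; 0 0 0 0 0 0 0.72; 0 0 0 0 0 0 0.8; 0 0 0 0 0 0 0.9; 0 0 0 0 0 0 1"}}

```text
time_s: 19.9
eef_pos: [0.5365, -0.3237, 0.1752]
eef_rot: [0.707, -0.707, -0.006, 0.006]
wrist_force: [-0.3, -0.2, -0.4]
opening: 0.999
```

{"op": "apply_moves", "data": {"plan": "0 0 0 0 0 0 1; 0 -0.1 0 0 0 0 1; 0 -0.3 0 0 0 0 1; 0 -0.6 0 0 0 0 1; 0 -0.6 0 0 0 0 1"}}

```text
time_s: 20.4
eef_pos: [0.5364, -0.3236, 0.2571]
eef_rot: [0.707, -0.707, -0.006, 0.006]
wrist_force: [0.3, -0.5, 0.1]
opening: 1.0
```

{"op": "apply_moves", "data": {"plan": "0 -0.4 0 0 0 0 1; 0 -0.3 0 0 0 0 1; 0 -0.1 0 0 0 0 1; 0 0 0 0 0 0 1; 0 0 0 0 0 0 1"}}

```text
time_s: 20.9
eef_pos: [0.5361, -0.3233, 0.2941]
eef_rot: [0.708, -0.707, -0.005, 0.006]
wrist_force: [1.1, 0.8, 0.4]
opening: 1.0
```

```bash
python3 - <<'E'
from h import *
settle_shot('w11')
crop('w11',240,120,400,270,5)
for t in ['cassette_blue','cam_lens']: pass
E
```

```text
t 21.0 pos [ 0.536  -0.3233  0.2937] R [[1.0, -0.002, -0.017], [0.017, 0.002, 1.0], [-0.002, -1.0, 0.002]] F [-0.5  0.5 -0.3] op 0.996
```

View pics/w11.png

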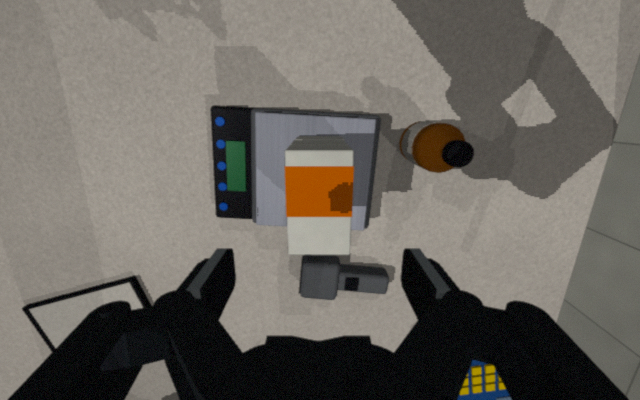

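View pics/w11c240.png

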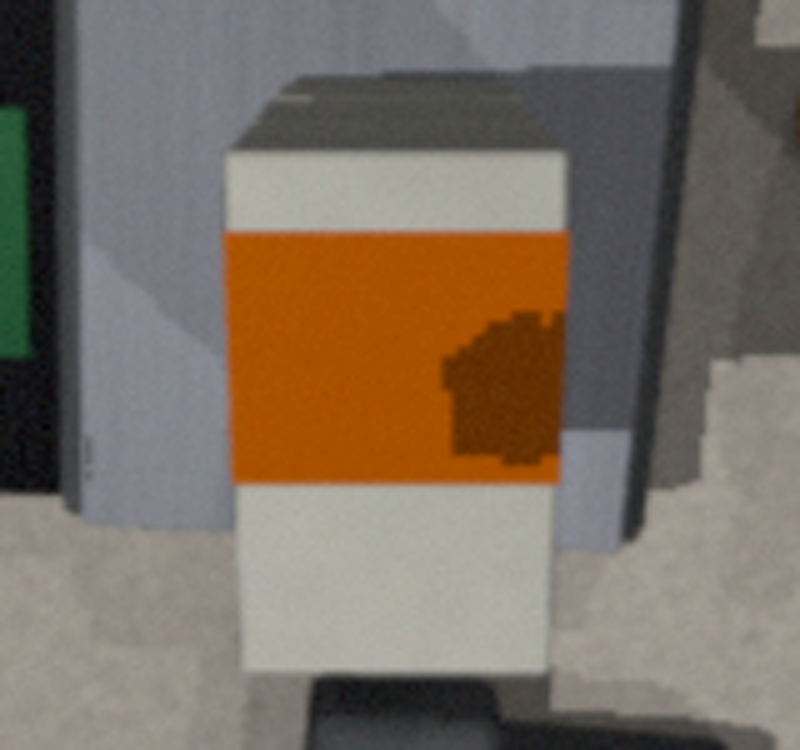

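```bash
python3 - <<'E'
from h import *
P=unp('w11',np.array([[227,151],[567,151],[224,232],[569,232],[232,484],[559,484],[243,673],[548,673]])/5+[240,120],.195)
print(np.round((P[::2]+P[1::2])/2,4)); quad(P[[0,1,7,6]])
s=plan([0.49,0.265,0.28],Rdown(np.radians(108)),1,n=17)
E
```

```text
[[ 0.537  -0.2772  0.195 ]
 [ 0.5371 -0.2904  0.195 ]
 [ 0.5377 -0.3342  0.195 ]
 [ 0.5384 -0.3703  0.195 ]]
c [ 0.5377 -0.3238  0.195 ] long [0.0931 0.093  0.0546 0.0547] yaw [0.8 0.9 0.9 1. ]
-0.04 0.02 0.69 0 -0.92 0 1; 0.03 0.02 0.69 0 -0.92 0 1; 0.11 0.02 0.69 0 -0.92 0 1; 0.19 0.02 0.67 0 -0.92 0 1; 0.26 0.02 0.64 0 -0.91 0 1
0.33 0.02 0.61 0 -0.92 0 1; 0.39 0.02 0.57 0 -0.91 0 1; 0.45 0.02 0.53 0 -0.92 0 1; 0.51 0.02 0.48 0 -0.91 0 1; 0.56 0.01 0.42 0 -0.92 0 1
0.6 0.02 0.35 0 -0.91 0 1; 0.63 0.01 0.29 0 -0.92 0 1; 0.66 0.02 0.21 0 -0.91 0 1; 0.68 0.01 0.14 0 -0.92 0 1; 0.69 0.02 0.07 0 -0.91 0.01 1
0.69 0.01 -0.01 -0.01 -0.92 0 1; 0.69 0.02 -0.09 0 -0.91 0.01 1; 0 0 0 0 0 0 1; 0 0 0 0 0 0 1; 0 0 0 0 0 0 1
end [0.49   0.265  0.2798] err [0.  0.  0.2] mm
```

Stack is aligned within about 1 mm. On to the rack.

{"op": "apply_moves", "data": {"plan": "-0.04 0.02 0.69 0 -0.92 0 1; 0.03 0.02 0.69 0 -0.92 0 1; 0.11 0.02 0.69 0 -0.92 0 1; 0.19 0.02 0.67 0 -0.92 0 1; 0.26 0.02 0.64 0 -0.91 0 1"}}

```text
time_s: 21.55
eef_pos: [0.5228, -0.1494, 0.2895]
eef_rot: [0.679, -0.678, -0.199, 0.2]
wrist_force: [0.5, 0.2, -0.3]
opening: 1.0
```

{"op": "apply_moves", "data": {"plan": "0.33 0.02 0.61 0 -0.92 0 1; 0.39 0.02 0.57 0 -0.91 0 1; 0.45 0.02 0.53 0 -0.92 0 1; 0.51 0.02 0.48 0 -0.91 0 1; 0.56 0.01 0.42 0 -0.92 0 1"}}

```text
time_s: 22.05
eef_pos: [0.509, 0.024, 0.285]
eef_rot: [0.599, -0.599, -0.376, 0.376]
wrist_force: [0.1, 0.8, 0.0]
opening: 1.0
```

{"op": "apply_moves", "data": {"plan": "0.6 0.02 0.35 0 -0.91 0 1; 0.63 0.01 0.29 0 -0.92 0 1; 0.66 0.02 0.21 0 -0.91 0 1; 0.68 0.01 0.14 0 -0.92 0 1; 0.69 0.02 0.07 0 -0.91 0 1"}}

```text
time_s: 22.55
eef_pos: [0.4952, 0.1969, 0.2812]
eef_rot: [0.475, -0.474, -0.524, 0.524]
wrist_force: [0.0, 0.7, -0.4]
opening: 1.0
```

{"op": "apply_moves", "data": {"plan": "0.69 0.01 -0.01 0 -0.92 0 1; 0.69 0.02 -0.09 0 -0.91 0 1; 0 0 0 0 0 0 1; 0 0 0 0 0 0 1; 0 0 0 0 0 0 1"}}

```text
time_s: 23.05
eef_pos: [0.4904, 0.2638, 0.2798]
eef_rot: [0.416, -0.416, -0.571, 0.572]
wrist_force: [-0.2, 1.2, 0.9]
opening: 0.998
```

```bash
python3 - <<'E'
from h import *
settle_shot('w12')
for t in ['cassette_blue','cam_lens']:
    print(t,[(np.round(r['point'],3).tolist(),round(r['score'],2)) for r in ctrl.recognise('wrist',t)][:4])
st()
E
```

```text
t 23.15 pos [0.4907 0.2635 0.2802] R [[-0.307, -0.0, -0.952], [0.952, -0.0, -0.307], [-0.0, -1.0, 0.0]] F [-0.1  0.1  1.4] op 1.006
cassette_blue [([0.515, 0.279, 0.106], 0.83)]
cam_lens []
t 23.3 pos [0.4907 0.2637 0.2804] R [[-0.307, 0.0, -0.952], [0.952, -0.0, -0.307], [-0.0, -1.0, -0.0]] F [-0.1 -0.4  0.7] op 1.004
```

View pics/w12.png

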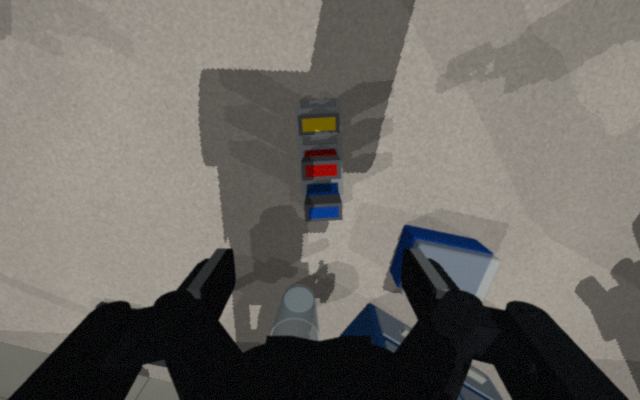

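```bash
python3 - <<'E'
from h import *
crop('w12',280,90,360,230,5)
im=cv2.imread('pics/w12c280.png'); print(im.shape)
cv2.imwrite('pics/w12d.png',cv2.resize(cv2.imread('pics/w12.png')[170:230,290:360],None,fx=8,fy=8,interpolation=cv2.INTER_CUBIC))
print(unp('w12',[[405,228],[398,275],[490,250]],.07),unp('w12',[[398,275]],0.03))
E
```

```text
(700, 400, 3)
[[0.52254355 0.39273704 0.07      ]
 [0.58939839 0.41072133 0.07      ]
 [0.51705475 0.5122085  0.07      ]] [[0.60917223 0.43052937 0.03      ]]
```

View pics/w12d.png

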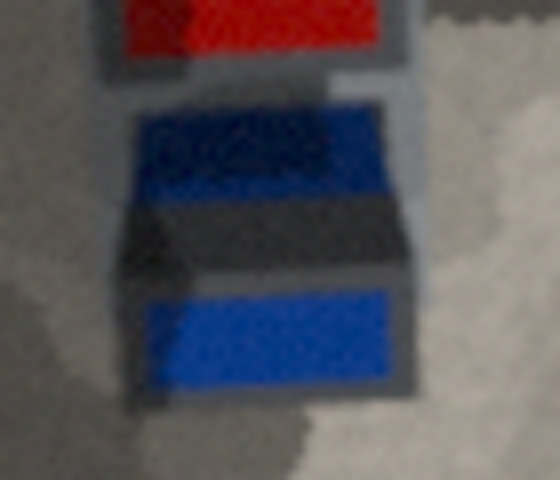

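View pics/w12c280.png

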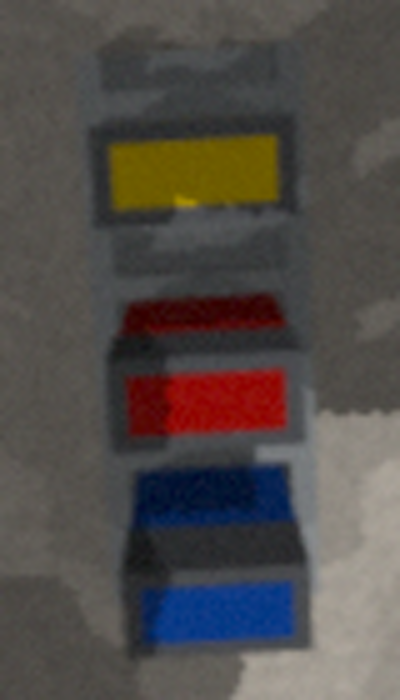

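```bash
python3 - <<'E'
from h import *
B=unp('w12',np.array([[118,278],[408,268],[416,395],[125,408]])/8+[290,170],.109)
I=unp('w12',np.array([[148,302],[388,290],[392,378],[150,388]])/8+[290,170],.109)
Y=unp('w12',np.array([[93,127],[292,117],[297,212],[103,222]])/5+[280,90],.109)
Rr=unp('w12',np.array([[112,355],[302,346],[305,440],[118,452]])/5+[280,90],.109)
for P in (B,I,Y,Rr):
    e=[P[1]-P[0],P[2]-P[3],P[0]-P[3],P[1]-P[2]]
    print(np.round(P.mean(0),4),[round(np.linalg.norm(v),4) for v in e],[round(np.degrees(np.arctan2(v[1],v[0])),1) for v in e])
d=B.mean(0)-Y.mean(0);print(np.linalg.norm(d),np.degrees(np.arctan2(d[1],d[0])))
E
```

```text
[0.5214 0.2805 0.109 ] [np.float64(0.0405), np.float64(0.0413), np.float64(0.0194), np.float64(0.019)] [np.float64(109.9), np.float64(110.6), np.float64(-160.0), np.float64(-157.4)]
[0.5216 0.2809 0.109 ] [np.float64(0.0336), np.float64(0.0343), np.float64(0.0129), np.float64(0.0131)] [np.float64(110.9), np.float64(110.4), np.float64(-161.4), np.float64(-158.5)]
[0.4313 0.2465 0.109 ] [np.float64(0.0406), np.float64(0.0403), np.float64(0.019), np.float64(0.0189)] [np.float64(110.6), np.float64(110.7), np.float64(-157.0), np.float64(-157.8)]
[0.4758 0.2638 0.109 ] [np.float64(0.0405), np.float64(0.0407), np.float64(0.0212), np.float64(0.0205)] [np.float64(110.6), np.float64(111.6), np.float64(-159.5), np.float64(-159.0)]
0.09627413362796942 20.689002497845873
```

```bash
python3 - <<'E'
from h import *
st()
R=Rdown(np.radians(110.5))
s=plan([0.5217,0.2800,0.20],R,.85,n=5)
s=plan([0.5217,0.2800,0.13],R,.85,n=5,start=s)
E
```

```text
t 23.3 pos [0.4907 0.2637 0.2804] R [[-0.307, 0.0, -0.952], [0.952, -0.0, -0.307], [-0.0, -1.0, -0.0]] F [-0.1 -0.4  0.7] op 1.004
0.02 0.32 -0.14 0 -0.08 0 0.85; 0.02 0.32 -0.14 0 -0.07 0 0.85; 0.02 0.32 -0.14 0 -0.08 0 0.85; 0.02 0.32 -0.14 0 -0.07 0 0.85; 0.03 0.33 -0.13 0 -0.08 0 0.85
end [0.5215 0.2801 0.1999] err [ 0.2 -0.1  0.1] mm
0 0.28 0 0 0 0 0.85; 0 0.28 0 0 0 0 0.85; 0 0.28 0 0 0 0 0.85; 0 0.28 0 0 0 0 0.85; 0 0.28 0 0 0 0 0.85
end [0.5215 0.2801 0.1299] err [ 0.2 -0.1  0.1] mm
```

{"op": "apply_moves", "data": {"plan": "0.02 0.32 -0.14 0 -0.08 0 0.85; 0.02 0.32 -0.14 0 -0.07 0 0.85; 0.02 0.32 -0.14 0 -0.08 0 0.85; 0.02 0.32 -0.14 0 -0.07 0 0.85; 0.03 0.33 -0.13 0 -0.08 0 0.85"}}

```text
time_s: 23.8
eef_pos: [0.5213, 0.2811, 0.1971]
eef_rot: [0.403, -0.402, -0.581, 0.582]
wrist_force: [-0.3, 0.4, -0.1]
opening: 0.849
```

{"op": "apply_moves", "data": {"plan": "0 0.3 0 0 0 0 0.85; 0 0.3 0 0 0 0 0.85; 0 0.25 0 0 0 0 0.85; 0 0.15 0 0 0 0 0.85; 0 0 0 0 0 0 0.85"}}

```text
time_s: 24.3
eef_pos: [0.5204, 0.2807, 0.1485]
eef_rot: [0.403, -0.402, -0.581, 0.582]
wrist_force: [-0.1, -0.2, -0.3]
opening: 0.85
```

```bash
python3 - <<'E'
from h import *
settle_shot('w13')
crop('w13',230,140,410,280,4)
E
```

```text
t 24.4 pos [0.5215 0.2811 0.1503] R [[-0.352, 0.001, -0.936], [0.936, 0.0, -0.352], [-0.0, -1.0, -0.001]] F [ 0.6 -0.2  0.7] op 0.852
```

View pics/w13c230.png

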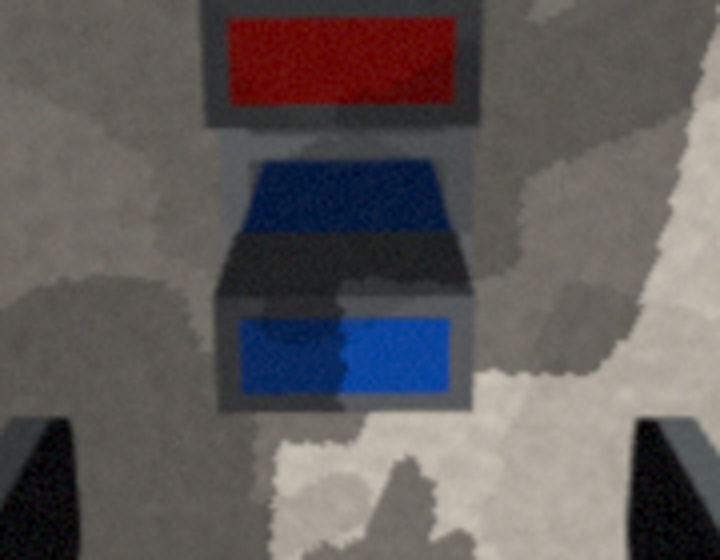

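```bash
python3 - <<'E'
from h import *
o=st()
P=unp('w13',np.array([[217,296],[473,296],[473,411],[217,411]])/4+[230,140],.109)
print(np.round((P-o['eef_pos'])@rot(o).as_matrix(),4), P.mean(0))
s=plan([0.521,0.2800,0.0835],Rdown(np.radians(110.5)),.85,n=5)
E
```

```text
t 24.45 pos [0.5217 0.2812 0.1507] R [[-0.352, 0.001, -0.936], [0.936, 0.0, -0.352], [-0.0, -1.0, -0.001]] F [ 0.  -0.6 -0.1] op 0.851
[[-0.021   0.0416  0.0109]
 [ 0.0201  0.0416  0.0108]
 [ 0.0208  0.0417 -0.0094]
 [-0.0217  0.0417 -0.0094]] [0.52128908 0.2805161  0.109     ]
0 0.27 0 0 0 0 0.85; 0 0.27 0.01 0 0 0 0.85; -0.01 0.27 0 0 0.01 0 0.85; 0 0.27 0.01 0.01 0 0 0.85; -0.01 0.26 0 0 0.01 0 0.85
end [0.5212 0.2799 0.0837] err [-0.2  0.1 -0.2] mm
```

{"op": "apply_moves", "data": {"plan": "-0.01 0.32 0.01 0 0 0 0.85; -0.01 0.32 0 0 0 0 0.85; 0 0.32 0 0 0 0 0.85; 0 0.25 0 0 0 0 0.85; 0 0.1 0 0 0 0 0.85"}}

```text
time_s: 24.95
eef_pos: [0.52, 0.2795, 0.0822]
eef_rot: [0.403, -0.402, -0.581, 0.582]
wrist_force: [-0.4, -0.1, 0.8]
opening: 0.85
```

{"op": "apply_moves", "data": {"plan": "0 0 0 0 0 0 0.8; 0 0 0 0 0 0 0.65; 0 0 0 0 0 0 0.55; 0 0 0 0 0 0 0; 0 0 0 0 0 0 0"}}

```text
time_s: 25.45
eef_pos: [0.5219, 0.2801, 0.0853]
eef_rot: [-0.402, 0.403, 0.582, -0.581]
wrist_force: [0.7, -0.9, 3.4]
opening: 0.485
```

{"op": "apply_moves", "data": {"plan": "0 0 0 0 0 0 0; 0 0 0 0 0 0 0; 0 0 0 0 0 0 0; 0 0 0 0 0 0 0; 0 0 0 0 0 0 0"}}

```text
time_s: 25.95
eef_pos: [0.5219, 0.2801, 0.0853]
eef_rot: [-0.402, 0.403, 0.582, -0.581]
wrist_force: [0.4, -1.0, 6.3]
opening: 0.48
```

```bash
python3 - <<'E'
from h import *
settle_shot('w14')
E
```

```text
t 26.05 pos [0.5219 0.2801 0.0853] R [[-0.352, 0.002, -0.936], [0.936, 0.001, -0.352], [-0.0, -1.0, -0.002]] F [ 1.4 -0.6  5.3] op 0.483
```

View pics/w14.png

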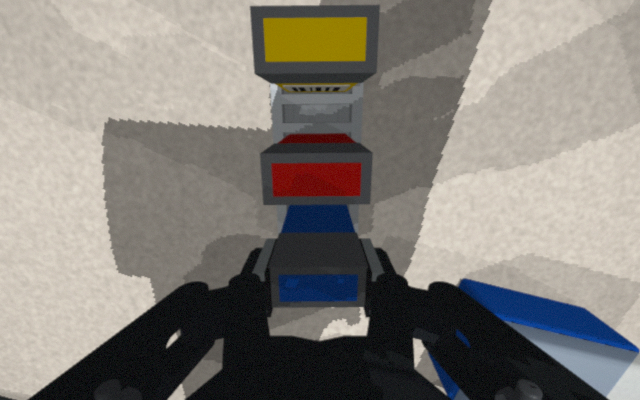

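{"op": "apply_moves", "data": {"plan": "0 -0.05 0 0 0 0 0; 0 -0.15 0 0 0 0 0; 0 -0.3 0 0 0 0 0; 0 -0.5 0 0 0 0 0; 0 -0.6 0 0 0 0 0"}}

```text
time_s: 26.6
eef_pos: [0.5201, 0.2796, 0.1649]
eef_rot: [0.403, -0.402, -0.581, 0.582]
wrist_force: [0.9, 0.3, -1.5]
opening: 0.484
```

```bash
python3 - <<'E'
from h import *
settle_shot('w15')
save('top','t15.png')
cv2.imwrite('pics/t15c.png',cv2.resize(cv2.imread('pics/t15.png')[45:150,260:340],None,fx=7,fy=7,interpolation=cv2.INTER_CUBIC)[:600*2:1][:735])
save('scene','s15.png')
cv2.imwrite('pics/s15c.png',cv2.resize(cv2.imread('pics/s15.png')[190:320,240:320],None,fx=5,fy=5,interpolation=cv2.INTER_CUBIC)[:600])
E
```

```text
t 26.7 pos [0.5239 0.2809 0.1702] R [[-0.352, 0.008, -0.936], [0.936, 0.003, -0.352], [-0.001, -1.0, -0.009]] F [ 0.6  0.4 -1.1] op 0.482
```

View pics/t15c.png

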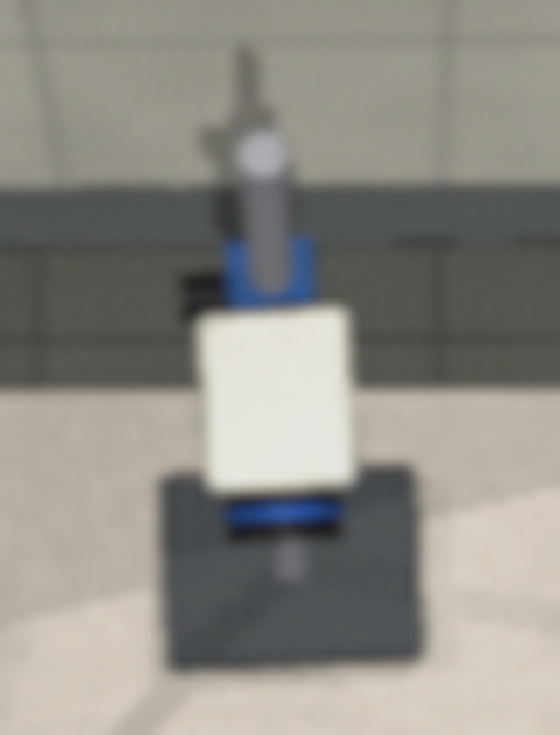

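View pics/s15c.png

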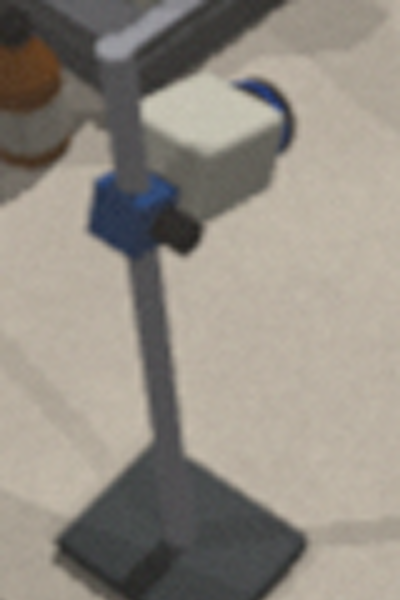

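View pics/w15.png

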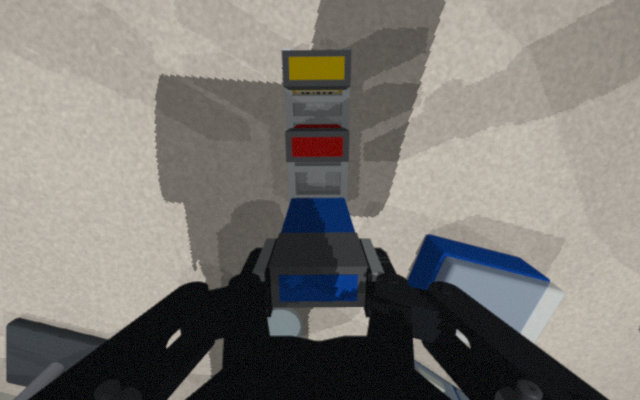

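```bash
cat >> h.py <<'E'
def Rtilt(az,th):
    """tool y = down tilted th outward along azimuth az; tool x horizontal = az+90deg"""
    ty=np.array([np.sin(th)*np.cos(az),np.sin(th)*np.sin(az),-np.cos(th)]); tx=np.array([-np.sin(az),np.cos(az),0]); return np.c_[tx,ty,np.cross(tx,ty)]
E
python3 - <<'E'
from h import *
o=st(); print(np.round(o['q'],3))
s=plan([0.52,0.27,0.28],Rtilt(np.radians(20.5),0),0,n=4)
s=plan([0.52,0.2,0.42],Rtilt(0,np.radians(62)),0,n=11,start=s)
E
```

```text
t 26.85 pos [0.5207 0.2798 0.1643] R [[-0.352, -0.0, -0.936], [0.936, -0.0, -0.352], [0.0, -1.0, 0.0]] F [ 0.1 -0.7 -0.4] op 0.484
[ 0.292  0.295  1.634 -0.     1.213 -1.638]
-0.04 -0.58 0.02 0 0 0 0; -0.05 -0.58 0.02 0 0.01 0 0; -0.04 -0.58 0.02 0 0 0 0; -0.05 -0.57 0.02 0 0.01 0 0; 0 0 0 0 0 0 0
end [0.5202 0.27   0.2798] err [-0.2  0.   0.2] mm
-0.12 -0.25 0.04 -0.81 0.24 0.15 0; -0.12 -0.26 0.02 -0.81 0.24 0.15 0; -0.13 -0.25 -0.01 -0.81 0.24 0.15 0; -0.13 -0.25 -0.04 -0.81 0.25 0.15 0; -0.14 -0.24 -0.07 -0.81 0.25 0.15 0
-0.14 -0.23 -0.1 -0.81 0.24 0.14 0; -0.14 -0.22 -0.12 -0.81 0.25 0.15 0; -0.14 -0.2 -0.14 -0.81 0.24 0.14 0; -0.14 -0.19 -0.17 -0.81 0.25 0.15 0; -0.13 -0.16 -0.19 -0.81 0.24 0.14 0
-0.13 -0.15 -0.21 -0.82 0.25 0.15 0; 0 0 0 0 0 0 0; 0 0 0 0 0 0 0; 0 0 0 0 0 0 0; 0 0 0 0 0 0 0
end [0.52   0.2    0.4201] err [ 0.   0.  -0.1] mm
```

{"op": "apply_moves", "data": {"plan": "-0.04 -0.4 0.02 0 0 0 0; -0.05 -0.6 0.02 0 0.01 0 0; -0.04 -0.6 0.02 0 0 0 0; -0.05 -0.5 0.02 0 0.01 0 0; 0 -0.2 0 -0.2 0 0 0"}}

```text
time_s: 27.35
eef_pos: [0.5214, 0.27, 0.2807]
eef_rot: [-0.398, 0.409, 0.588, -0.573]
wrist_force: [0.7, -0.2, -0.2]
opening: 0.481
```

{"op": "apply_moves", "data": {"plan": "-0.12 -0.25 0.04 -0.61 0.24 0.15 0; -0.12 -0.26 0.02 -0.81 0.24 0.15 0; -0.13 -0.25 -0.01 -0.81 0.24 0.15 0; -0.13 -0.25 -0.04 -0.81 0.25 0.15 0; -0.14 -0.24 -0.07 -0.81 0.25 0.15 0"}}

```text
time_s: 27.85
eef_pos: [0.5192, 0.2379, 0.3412]
eef_rot: [-0.309, 0.555, 0.654, -0.41]
wrist_force: [0.1, -0.7, -0.9]
opening: 0.486
```

{"op": "apply_moves", "data": {"plan": "-0.14 -0.23 -0.1 -0.81 0.24 0.14 0; -0.14 -0.22 -0.12 -0.81 0.25 0.15 0; -0.14 -0.2 -0.14 -0.81 0.24 0.14 0; -0.14 -0.19 -0.17 -0.81 0.25 0.15 0; -0.13 -0.16 -0.19 -0.81 0.24 0.14 0"}}

```text
time_s: 28.35
eef_pos: [0.5192, 0.2061, 0.4046]
eef_rot: [-0.196, 0.668, 0.686, -0.212]
wrist_force: [1.2, -1.3, -0.7]
opening: 0.484
```

{"op": "apply_moves", "data": {"plan": "-0.13 -0.1 -0.21 -0.7 0.25 0.15 0; 0 0 0 0 0 0 0; 0 0 0 0 0 0 0; 0 0 0 0 0 0 0; 0 0 0 0 0 0 0"}}

```text
time_s: 28.85
eef_pos: [0.5224, 0.2, 0.4179]
eef_rot: [-0.176, 0.685, 0.684, -0.176]
wrist_force: [0.6, -0.9, -0.8]
opening: 0.482
```

```bash
python3 - <<'E'
from h import *
settle_shot('w16')
for t in ['cam_lens']:
    print(t,[(np.round(r['point'],4).tolist(),round(r['score'],2)) for r in ctrl.recognise('wrist',t)][:4])
o=st();print(np.round(o['q'],3))
E
```

```text
t 28.95 pos [0.5224 0.1999 0.418 ] R [[0.001, 0.876, -0.482], [1.0, -0.001, 0.0], [-0.0, -0.482, -0.876]] F [-0.4  0.2 -1. ] op 0.486
cam_lens [([0.7845, 0.054, 0.3317], 0.89)]
t 29.05 pos [0.5223 0.1999 0.4181] R [[0.001, 0.876, -0.482], [1.0, -0.001, 0.0], [-0.0, -0.482, -0.876]] F [-0.  -0.1 -0.9] op 0.483
[ 0.296 -0.484  2.152 -0.571  0.494 -0.909]
```

View pics/w16.png

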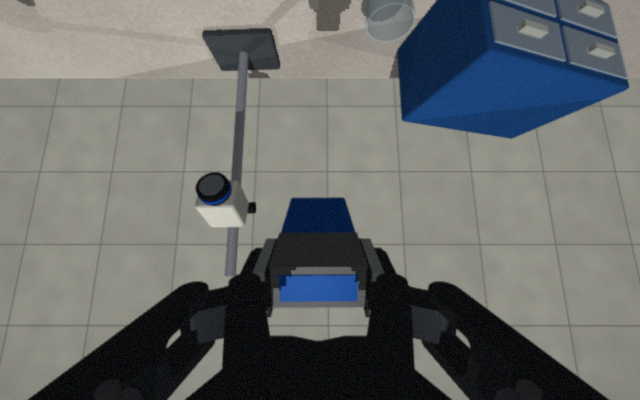

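{"op": "apply_moves", "data": {"plan": "-0.6 0 0 0 0 0 0; -0.9 0 0 0 0 0 0; -1 0 0 0 0 0 0; -1 0 0 0 0 0 0; -1 0 0 0 0 0 0"}}

```text
time_s: 29.55
eef_pos: [0.5205, 0.0528, 0.4104]
eef_rot: [-0.188, 0.686, 0.678, -0.186]
wrist_force: [0.2, 0.2, -1.1]
opening: 0.483
```

{"op": "apply_moves", "data": {"plan": "-0.8 0 0 0 0 0 0; -0.5 0 0 0 0 0 0; -0.2 0 0 0 0 0 0; 0 0 0 0 0 0 0; 0 0 0 0 0 0 0"}}

```text
time_s: 30.05
eef_pos: [0.5196, -0.0189, 0.4095]
eef_rot: [-0.189, 0.687, 0.677, -0.186]
wrist_force: [0.8, -0.3, -1.4]
opening: 0.485
```

{"op": "apply_moves", "data": {"plan": "0 0 0 0 0 0 0; 0 0 0 0 0 0 0; 0 0 0 0 0 0 0; 0 0 0 0 0 0 0; 0 0 0 0 0 0 0"}}

```text
time_s: 30.55
eef_pos: [0.5196, -0.0183, 0.4095]
eef_rot: [-0.189, 0.686, 0.677, -0.186]
wrist_force: [-1.0, -0.2, -1.2]
opening: 0.483
```

```bash
python3 - <<'E'
from h import *
settle_shot('w17')
for t in ['cam_lens']:
    print(t,[(np.round(r['point'],4).tolist(),round(r['score'],2)) for r in ctrl.recognise('wrist',t)][:4])
crop('w16',180,150,270,250,6)
o=st()
E
```

```text
t 30.65 pos [ 0.5196 -0.0185  0.4095] R [[0.014, 0.859, -0.512], [1.0, -0.012, 0.008], [0.001, -0.512, -0.859]] F [ 0.  -0.2 -0.7] op 0.484
cam_lens [([0.7763, 0.0473, 0.3312], 0.85)]
t 30.75 pos [ 0.5196 -0.0187  0.4095] R [[0.014, 0.859, -0.512], [1.0, -0.012, 0.008], [0.001, -0.512, -0.859]] F [-0.3 -0.1 -0.7] op 0.486
```

View pics/w17.png

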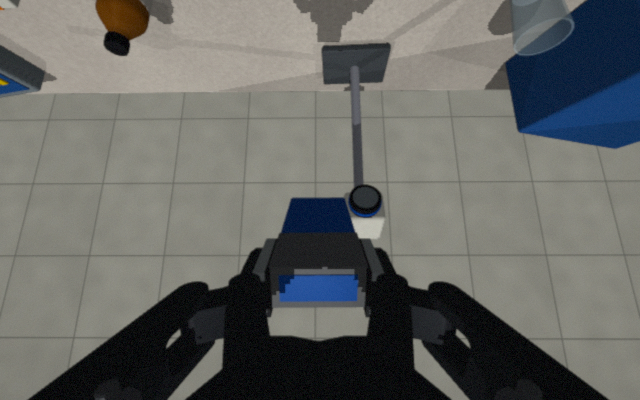

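View pics/w16c180.png

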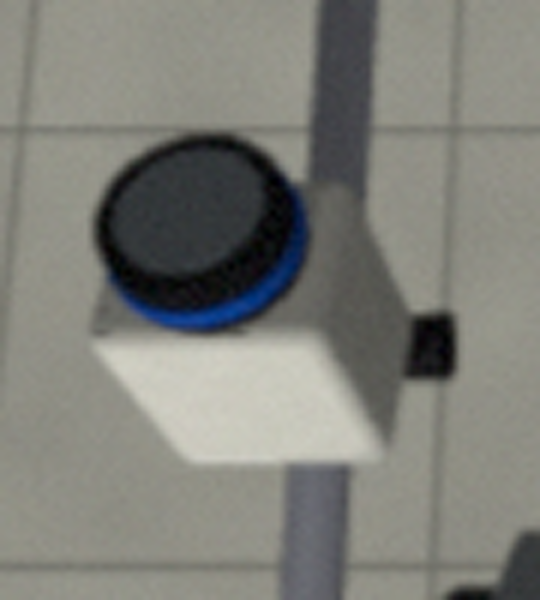

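```bash
python3 - <<'E'
from h import *
crop('w17',330,165,400,245,8)
E
```

```text
(no output)
```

View pics/w17c330.png

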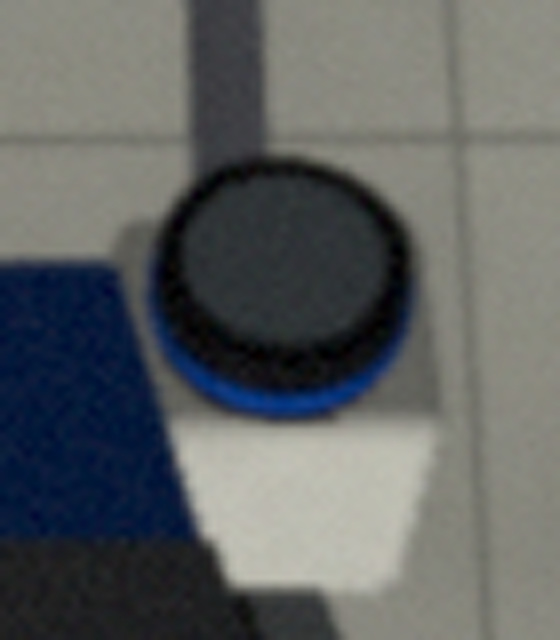

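```bash
cat > tri.py <<'E'
from h import *
def PM(f):
    c=np.load(f+'.npy',allow_pickle=True).item(); return np.array(c['intrinsics'])@np.c_[np.array(c['R']),np.array(c['t'])]
A,B=PM('w16'),PM('w17')
def tri(a,b):
    a=np.array(a)/6+[180,150]; b=np.array(b)/8+[330,165]
    X=cv2.triangulatePoints(A,B,a.reshape(2,1).astype(float),b.reshape(2,1).astype(float));X=(X[:3]/X[3]).ravel()
    e=[]
    for M,u in((A,a),(B,b)):
        p=M@np.r_[X,1];e.append(np.round(p[:2]/p[2]-u,1))
    return X,e
pts={'lens':((187,207),(286,258)),'FR':((325,333),(440,430)),'BR':((385,462),(395,593)),'BL':((190,465),(230,588)),'FL':((92,337),(168,422))}
R={}
for k,(a,b) in pts.items():
    R[k],e=tri(a,b); print(k,np.round(R[k],4),e)
for f,b in(('FR','BR'),('FL','BL')):
    d=R[b]-R[f]; print(np.linalg.norm(d),'az',np.degrees(np.arctan2(d[1],d[0])),'el',np.degrees(np.arcsin(d[2]/np.linalg.norm(d))))
d=R['FR']-R['FL'];print('front',np.round(d,4),np.degrees(np.arctan2(-d[0],d[1]))); d=R['BR']-R['BL'];print('back',np.round(d,4),np.degrees(np.arctan2(-d[0],d[1])))
# post foot, z=0
print('foot16',unp('w16',[[244,56]],0.008),'foot17',unp('w17',[[355,68]],0.008))
im=cv2.imread('pics/t15.png')
print('lens in top px',proj('top',R['lens']), 'zoom',(proj('top',R['lens'])-[260,45])*7)
print('FR..',(proj('top',np.array([R[k] for k in('FR','BR','BL','FL')]))-[260,45])*7)
E
python3 tri.py
```

```text
lens [0.7666 0.0477 0.3123] [array([-0. ,  0.2]), array([ 0. , -0.2])]
FR [0.7839 0.0773 0.3401] [array([-0. ,  0.6]), array([ 0. , -0.6])]
BR [0.8408 0.0789 0.3649] [array([-0. ,  0.1]), array([ 0. , -0.1])]
BL [0.8015 0.04   0.3689] [array([ 0. , -0.6]), array([-0. ,  0.6])]
FL [0.7705 0.026  0.3422] [array([ 0. , -0.4]), array([-0. ,  0.4])]
0.062144197517144145 az 1.5622090694590391 el 23.450777117371263
0.04322139830593174 az 24.243173477234443 el 38.08183071963922
front [ 0.0134  0.0513 -0.0021] -14.586911007796628
back [ 0.0393  0.0389 -0.004 ] -45.315288781576164
foot16 [[0.88407949 0.04832042 0.008     ]] foot17 [[0.87855981 0.05438247 0.008     ]]
lens in top px [[299.39625386 122.99485085]] zoom [[275.77377699 545.96395592]]
FR.. [[198.94816614 480.14450181]
 [192.25923222 319.5561899 ]
 [291.28336473 408.71524531]
 [328.39376761 509.07681065]]
```

```bash
cat > fit.py <<'E'
from h import *
from tri import PM
from scipy.optimize import least_squares
fs=[('w16',(187,207),6,180,150),('w17',(286,258),8,330,165)]
E_=[]
for f,c,k,x0,y0 in fs:
    g=cv2.cvtColor(cv2.imread('pics/%s.png'%f),cv2.COLOR_BGR2GRAY)
    x=int(c[0]/k+x0);y=int(c[1]/k+y0); s=g[y-25:y+26,x-25:x+26]
    s=cv2.resize(s,None,fx=8,fy=8,interpolation=cv2.INTER_CUBIC)
    s=cv2.GaussianBlur(s,(0,0),4)
    m0=int(np.median(s[180:228,180:228])); th=(m0+12)/2+2
    m=((s>th)&(s<m0+18)).astype(np.uint8); n,l=cv2.connectedComponents(m); m=(l==l[204,204]).astype(np.uint8)
    m=cv2.morphologyEx(m,cv2.MORPH_OPEN,np.ones((15,15)))
    cs,_=cv2.findContours(m,cv2.RETR_EXTERNAL,cv2.CHAIN_APPROX_NONE); cn=max(cs,key=cv2.contourArea)
    e=cv2.fitEllipse(cn); (cx,cy),(a,b),an=e
    v=cv2.cvtColor(s,cv2.COLOR_GRAY2BGR)*2; cv2.ellipse(v,e,(0,0,255),1); cv2.imwrite('pics/%se.png'%f,v)
    o=lambda p:(np.array(p)+.5)/8-.5+[x-25,y-25]
    print(f,m0,'c',o((cx,cy)),'ax',a/8,b/8,an)
    t=np.linspace(0,2*np.pi,24,endpoint=False);an=np.radians(an)
    P=np.c_[cx+a/2*np.cos(t)*np.cos(an)-b/2*np.sin(t)*np.sin(an),cy+a/2*np.cos(t)*np.sin(an)+b/2*np.sin(t)*np.cos(an)]
    E_.append((PM(f),np.array([o(p) for p in P])))
def circ(p,N=180,r=None):
    c=p[:3];az=p[3];el=p[5]
    x=np.array([np.cos(el)*np.cos(az),np.cos(el)*np.sin(az),np.sin(el)]);y=np.array([-np.sin(az),np.cos(az),0]);z=np.cross(x,y)
    t=np.linspace(0,2*np.pi,N);r=p[4] if r is None else r
    return c+r*(np.outer(np.cos(t),y)+np.outer(np.sin(t),z))
def res(q,elfix=True):
    p=np.r_[q,np.radians(20)] if elfix else q
    C=circ(p);out=[]
    for M,P in E_:
        u=(M@np.c_[C,np.ones(len(C))].T).T;u=u[:,:2]/u[:,2:]
        d=np.linalg.norm(P[:,None]-u[None],axis=2); i=d.argmin(1)
        # signed normal distance
        tn=np.roll(u,-1,0)[i]-np.roll(u,1,0)[i]; n=np.c_[tn[:,1],-tn[:,0]]/np.linalg.norm(tn,axis=1)[:,None]
        out.append(((P-u[i])*n).sum(1))
    return np.concatenate(out)
if __name__=='__main__':
    s=least_squares(res,[.767,.048,.312,0.,.018]);print(np.round(s.x,4),'az deg',np.degrees(s.x[3]),'rms',np.sqrt((s.fun**2).mean()))
    s2=least_squares(lambda q:res(q,False),np.r_[s.x,np.radians(20)]);print('free el',np.round(s2.x,4),np.degrees(s2.x[[3,5]]),np.sqrt((s2.fun**2).mean()))
    p=np.r_[s.x,np.radians(20)]
    for f,k,x0,y0 in(('w16',6,180,150),('w17',8,330,165)):
        im=cv2.resize(cv2.imread('pics/%s.png'%f)[y0:y0+80,x0:x0+90],None,fx=6,fy=6,interpolation=cv2.INTER_CUBIC)
        M=PM(f)
        for r,col in((None,(0,0,255)),(.023,(0,255,255))):
            C=circ(p,r=r);u=(M@np.c_[C,np.ones(len(C))].T).T;u=u[:,:2]/u[:,2:];u=(u-[x0,y0]+.5)*6-.5
            cv2.polylines(im,[np.round(u).astype(int)],True,col,1)
        cv2.imwrite('pics/%sfit.png'%f,im)
    im=cv2.imread('pics/t15c.png'); u=(proj('top',circ(p,r=.023))-[260,45]+.5)*7-.5; cv2.polylines(im,[np.round(u).astype(int)],True,(0,255,255),1)
    cv2.imwrite('pics/topfit.png',im)
E
python3 fit.py | grep -v FR; python3 - <<'E'
import cv2,numpy as np
a=[cv2.imread('pics/%s.png'%n) for n in('w16fit','w17fit','topfit')]
a[2]=a[2][200:680,150:450]
h=480;a=[cv2.resize(i,(int(i.shape[1]*h/i.shape[0]),h)) for i in a]
c=np.hstack(a);cv2.imwrite('pics/fits.png',cv2.resize(c,(800,int(h*800/c.shape[1]))))
E
```

```text
lens [0.7666 0.0477 0.3123] [array([-0. ,  0.2]), array([ 0. , -0.2])]
BR [0.8408 0.0789 0.3649] [array([-0. ,  0.1]), array([ 0. , -0.1])]
BL [0.8015 0.04   0.3689] [array([ 0. , -0.6]), array([-0. ,  0.6])]
FL [0.7705 0.026  0.3422] [array([ 0. , -0.4]), array([-0. ,  0.4])]
0.062144197517144145 az 1.5622090694590391 el 23.450777117371263
0.04322139830593174 az 24.243173477234443 el 38.08183071963922
front [ 0.0134  0.0513 -0.0021] -14.586911007796628
back [ 0.0393  0.0389 -0.004 ] -45.315288781576164
foot16 [[0.88407949 0.04832042 0.008     ]] foot17 [[0.87855981 0.05438247 0.008     ]]
lens in top px [[299.39625386 122.99485085]] zoom [[275.77377699 545.96395592]]
 [192.25923222 319.5561899 ]
 [291.28336473 408.71524531]
 [328.39376761 509.07681065]]
w16 54 c [210.94017601 184.76059532] ax 19.52528953552246 25.82893180847168 64.6550521850586
w17 50 c [365.0635128  196.96811104] ax 20.592422485351562 25.02308464050293 97.43558502197266
[0.7681 0.0468 0.3115 0.0431 0.0179] az deg 2.4689233519523928 rms 0.09257588911238453
free el [0.768  0.0468 0.3115 0.043  0.0178 0.321 ] [ 2.46542444 18.39156833] 0.036769327137111535
```

View pics/fits.png

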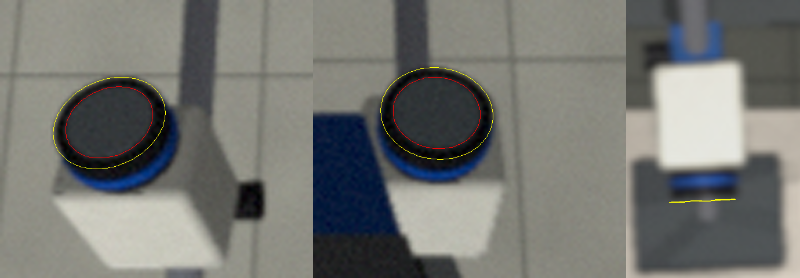

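```bash
python3 - <<'E'
import cv2,numpy as np
from h import *
im=cv2.imread('pics/topfit.png')[460:620,180:380]
cv2.imwrite('pics/topfit2.png',cv2.resize(im,None,fx=4,fy=3.75))
g=cv2.cvtColor(cv2.imread('pics/t15.png'),cv2.COLOR_BGR2GRAY)
print(g[108:128,296:306])
from fit import circ
p=np.r_[0.7681,0.0468,0.3115,0.0431,0.0179,np.radians(20)]
u=proj('top',circ(p,r=.023));print(u.min(0),u.max(0))
p[:3]+=np.array([.005,0,0]);u=proj('top',circ(p,r=.023));print(u.min(0),u.max(0))
E
```

```text
[[228 228 228 228 228 228 229 228 228 228]
 [229 228 229 228 228 229 228 229 229 228]
 [229 228 228 229 228 228 228 228 228 228]
 [228 229 229 229 229 228 228 228 228 229]
 [228 228 228 228 227 227 226 226 225 225]
 [222 221 221 220 219 217 215 211 207 204]
 [186 183 182 180 176 172 168 162 153 146]
 [116 114 113 112 109 106 102  96  88  80]
 [ 57  60  63  66  67  65  62  59  54  50]
 [ 55  61  68  76  80  77  74  70  66  63]
 [ 64  69  75  82  84  82  77  72  65  59]
 [ 53  56  59  64  68  65  59  55  48  43]
 [ 37  38  43  49  54  52  44  40  34  32]
 [ 42  44  47  55  62  66  61  53  49  46]
 [ 63  63  66  74  86  90  87  79  72  68]
 [ 77  78  80  90 101 106 101  93  83  78]
 [ 82  81  85  95 105 110 105  95  86  80]
 [ 82  81  84  95 105 109 106  97  85  79]
 [ 81  78  81  94 104 108 104  94  84  80]
 [ 78  76  77  86  95 100  98  90  82  78]]
lens [0.7666 0.0477 0.3123] [array([-0. ,  0.2]), array([ 0. , -0.2])]
FR [0.7839 0.0773 0.3401] [array([-0. ,  0.6]), array([ 0. , -0.6])]
BR [0.8408 0.0789 0.3649] [array([-0. ,  0.1]), array([ 0. , -0.1])]
BL [0.8015 0.04   0.3689] [arr
[... 228 characters left out ...]
1963922
front [ 0.0134  0.0513 -0.0021] -14.586911007796628
back [ 0.0393  0.0389 -0.004 ] -45.315288781576164
foot16 [[0.88407949 0.04832042 0.008     ]] foot17 [[0.87855981 0.05438247 0.008     ]]
lens in top px [[299.39625386 122.99485085]] zoom [[275.77377699 545.96395592]]
FR.. [[198.94816614 480.14450181]
 [192.25923222 319.5561899 ]
 [291.28336473 408.71524531]
 [328.39376761 509.07681065]]
w16 54 c [210.94017601 184.76059532] ax 19.52528953552246 25.82893180847168 64.6550521850586
w17 50 c [365.0635128  196.96811104] ax 20.592422485351562 25.02308464050293 97.43558502197266
[291.57601699 122.19152069] [307.82610136 123.00921527]
[291.57865864 120.50996019] [307.8166935  121.34529404]
```

View pics/topfit2.png

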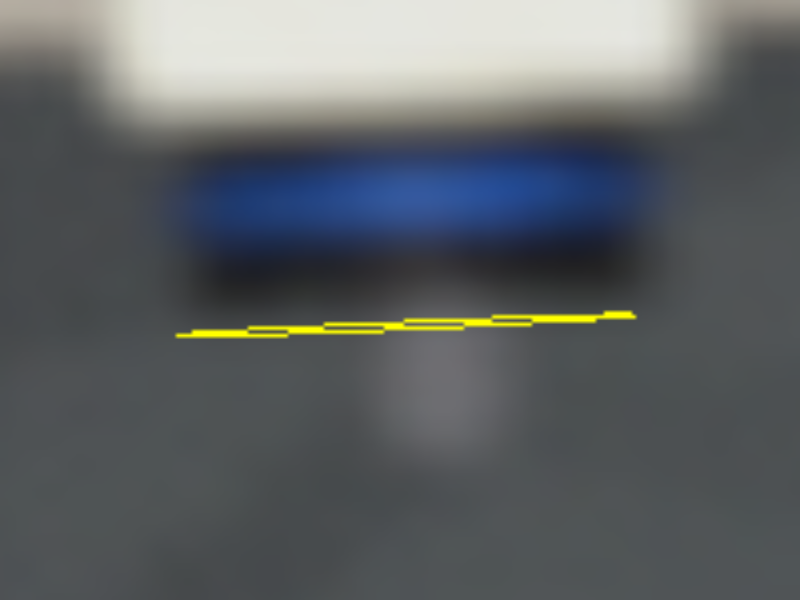

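```bash
python3 - <<'E' | tail -8
import cv2,numpy as np
from h import *
from fit import circ
im=cv2.imread('pics/s15.png')[185:245,260:315]; k=10
im=cv2.resize(im,None,fx=k,fy=k,interpolation=cv2.INTER_CUBIC)
for c,col in(((.7681,.0468,.3115),(0,255,255)),((.772,.0465,.3115),(0,0,255)),((.772,.0465,.3175),(0,255,0))):
    p=np.r_[c,0.0431,0.0179,np.radians(20)]
    u=proj('scene',circ(p,r=.023));u=(u-[260,185]+.5)*k-.5
    cv2.polylines(im,[np.round(u).astype(int)],True,col,1)
cv2.imwrite('pics/scfit.png',im)
q=np.array([[160,475],[413,470],[425,660],[170,670]])/7+[260,45]
print('base top',np.round(unproj('top',q,.01),4))
print('foot top',unproj('top',[[290/7+260,565/7+45]],.01))
b16=[[203,30],[272,28],[279,67],[214,70]];b17=[[322,44],[390,43],[387,80],[325,83]]
print(np.round(unp('w16',b16,.01),4));print(np.round(unp('w17',b17,.01),4))
E
python3 -c "
import cv2,numpy as np
a=cv2.imread('pics/w16.png')[20:80,195:285];b=cv2.imread('pics/w17.png')[35:95,310:400]
cv2.imwrite('pics/base.png',np.hstack([cv2.resize(i,None,fx=4.4,fy=4.4,interpolation=cv2.INTER_CUBIC) for i in (a,b)]))"
```

```text
[[ 0.8139 -0.008   0.01  ]
 [ 0.8094  0.1178  0.01  ]
 [ 0.9158  0.1161  0.01  ]
 [ 0.9257 -0.0282  0.01  ]]
[[ 0.8105 -0.014   0.01  ]
 [ 0.8099  0.1108  0.01  ]
 [ 0.9156  0.1286  0.01  ]
 [ 0.9239 -0.0074  0.01  ]]
```

View pics/scfit.png

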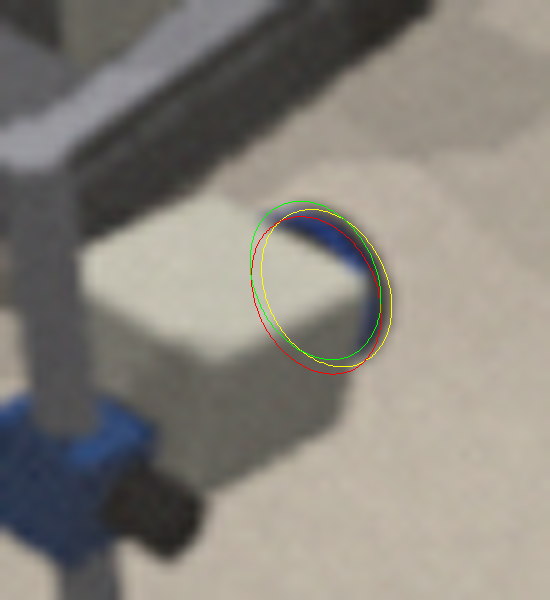

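View pics/base.png

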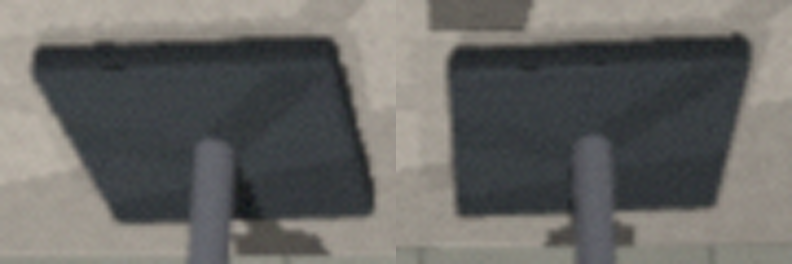

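```bash
python3 - <<'E'
from h import *
o=ctrl.get_obs();R=rot(o).as_matrix();p=np.array(o['eef_pos'])
L=[]
for y in(.0803,.0123,-.0237):
  for x in(-.021,.021): L.append([x,y,.010])
for x in(-.021,.021): L.append([x,-.0237,-.010])
u=proj('wrist',p+np.array(L)@R.T);print(np.round(u,1))
crop('w17',260,185,380,315,5)
im=cv2.imread('pics/w17c260.png')
for a in u: cv2.circle(im,tuple(np.round((a-[260,185])*5).astype(int)),4,(0,255,255),1)
cv2.imwrite('pics/w17h.png',im[:600])
print(o['time_s'])
E
```

```text
[[289.6 198.8]
 [343.8 198.8]
 [277.8 235.1]
 [354.6 235.1]
 [266.3 270. ]
 [365.  270.1]
 [268.7 309.6]
 [362.8 309.7]]
30.75
```

View pics/w17h.png

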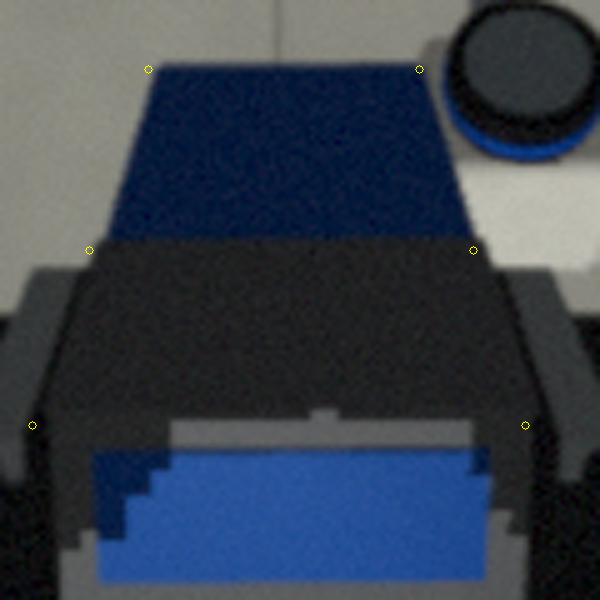

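```bash
cat > goal.py <<'E'
from h import *
lens=np.array([.770,.0465,.3132]);az=.045;el=np.radians(20)
x=np.array([np.cos(el)*np.cos(az),np.cos(el)*np.sin(az),np.sin(el)])
focus=lens-.2*x; R=Rtilt(az,el); off=np.array([0,.0403,-.0095]); tcp=focus-R@off
E
python3 - <<'E'
from goal import *
print('focus',focus,'tcp',tcp,R.round(3).tolist())
plan(tcp,R,0,n=10)
E
```

```text
focus [0.58225173 0.03804562 0.24479597] tcp [0.55956423 0.03702399 0.27941639] [[-0.045, 0.342, -0.939], [0.999, 0.015, -0.042], [0.0, -0.94, -0.342]]
0.11 0.2 0.18 0.57 -0.04 -0.03 0; 0.11 0.21 0.17 0.57 -0.04 -0.03 0; 0.11 0.22 0.15 0.57 -0.04 -0.03 0; 0.11 0.24 0.14 0.57 -0.04 -0.03 0; 0.11 0.24 0.12 0.57 -0.04 -0.03 0
0.11 0.25 0.1 0.57 -0.04 -0.03 0; 0.11 0.26 0.09 0.57 -0.04 -0.03 0; 0.12 0.27 0.07 0.57 -0.04 -0.04 0; 0.11 0.27 0.04 0.57 -0.04 -0.03 0; 0.11 0.27 0.03 0.57 -0.04 -0.04 0
end [0.5594 0.0368 0.2795] err [ 0.1  0.2 -0.1] mm
```

{"op": "apply_moves", "data": {"plan": "0.11 0.2 0.18 0.57 -0.04 -0.03 0; 0.11 0.21 0.17 0.57 -0.04 -0.03 0; 0.11 0.22 0.15 0.57 -0.04 -0.03 0; 0.11 0.24 0.14 0.57 -0.04 -0.03 0; 0.11 0.24 0.12 0.57 -0.04 -0.03 0"}}

```text
time_s: 31.25
eef_pos: [0.5396, 0.0087, 0.3444]
eef_rot: [-0.298, 0.636, 0.643, -0.306]
wrist_force: [0.6, -0.3, -0.9]
opening: 0.483
```

{"op": "apply_moves", "data": {"plan": "0.11 0.25 0.1 0.57 -0.04 -0.03 0; 0.11 0.26 0.09 0.57 -0.04 -0.03 0; 0.12 0.27 0.07 0.57 -0.04 -0.04 0; 0.11 0.22 0.04 0.5 -0.04 -0.03 0; 0.07 0.13 0.02 0.3 -0.04 -0.04 0"}}

```text
time_s: 31.75
eef_pos: [0.5565, 0.0351, 0.2874]
eef_rot: [-0.385, 0.573, 0.6, -0.403]
wrist_force: [-0.7, 0.4, -1.5]
opening: 0.484
```

{"op": "apply_moves", "data": {"plan": "0 0 0 0 0 0 0; 0 0 0 0 0 0 0; 0 0 0 0 0 0 0; 0 0 0 0 0 0 0; 0 0 0 0 0 0 0"}}

```text
time_s: 32.25
eef_pos: [0.5559, 0.0345, 0.2888]
eef_rot: [-0.384, 0.574, 0.601, -0.402]
wrist_force: [0.4, 0.1, -1.1]
opening: 0.486
```

```bash
python3 - <<'E'
from goal import *
o=st()
plan(tcp,R,0,n=5)
E
```

```text
t 32.25 pos [0.5559 0.0345 0.2888] R [[-0.045, 0.381, -0.924], [0.999, 0.017, -0.042], [-0.0, -0.925, -0.381]] F [ 0.4  0.1 -1.1] op 0.486
0.01 0.04 0 0.07 0 0 0; 0.01 0.04 0 0.07 0 0 0; 0.01 0.04 0 0.07 0 0 0; 0.01 0.04 0 0.07 0 0 0; 0.01 0.04 0 0.07 0 0 0
end [0.5595 0.0372 0.2795] err [ 0.1 -0.1 -0.1] mm
```

{"op": "apply_moves", "data": {"plan": "0.01 0.04 0 0.07 0 0 0; 0.01 0.04 0 0.07 0 0 0; 0.01 0.04 0 0.07 0 0 0; 0.01 0.04 0 0.07 0 0 0; 0.01 0.04 0 0.07 0 0 0"}}

```text
time_s: 32.75
eef_pos: [0.5597, 0.0374, 0.2788]
eef_rot: [-0.397, 0.566, 0.592, -0.415]
wrist_force: [-1.1, -0.4, -0.7]
opening: 0.484
```

{"op": "apply_moves", "data": {"plan": "0 0 0 0 0 0 0; 0 0 0 0 0 0 0; 0 0 0 0 0 0 0; 0 0 0 0 0 0 0; 0 0 0 0 0 0 0"}}

```text
time_s: 33.25
eef_pos: [0.5595, 0.0373, 0.2792]
eef_rot: [-0.396, 0.566, 0.592, -0.415]
wrist_force: [-0.5, 0.4, -0.9]
opening: 0.481
```

```bash
python3 - <<'E'
from goal import *
settle_shot('w18')
o=ctrl.get_obs(); Rm=rot(o).as_matrix(); lab=np.array(o['eef_pos'])+Rm@off
print('label',lab,'focus',focus,'err mm',(lab-focus)*1000,'ang',np.degrees((Ro.from_matrix(Rm).inv()*Ro.from_matrix(R)).magnitude()))
# predicted label corners & cassette outline in scene, top
C=[];
for cx in(-.01,.01):
  for cy in(-.021,.021):
    for cz in(0,.104): C.append(off+[0,.04,0.0095]+[cy,-cz,-cx])
C=np.array(o['eef_pos'])+np.array(C)@Rm.T
L=np.array(o['eef_pos'])+np.array([off+[a,b,0] for a,b in((-.017,-.017),(.017,-.017),(.017,.017),(-.017,.017))])@Rm.T
for n,(x0,y0,x1,y1),k in(('scene',(230,120,390,260),5),('top',(250,50,370,260),4)):
    im=save(n,n+'18.png')[:,:,::-1]; im=cv2.resize(np.ascontiguousarray(im[y0:y1,x0:x1]),None,fx=k,fy=k,interpolation=cv2.INTER_CUBIC)
    cv2.imwrite('pics/%s18r.png'%n,im[:600] if n=='scene' else im[::1][:600])
    for a in proj(n,C): cv2.circle(im,tuple(np.round((a-[x0,y0]+.5)*k).astype(int)),3,(0,255,255),1)
    cv2.polylines(im,[np.round((proj(n,L)-[x0,y0]+.5)*k).astype(int)],True,(0,0,255),1)
    cv2.imwrite('pics/%s18p.png'%n,im[:600])
    if n=='scene': print([(np.round(r['point'],3).tolist(),round(r['score'],2)) for r in ctrl.recognise(n,'cassette_blue_label')])
st()
E
```

```text
t 33.35 pos [0.5595 0.0373 0.2791] R [[-0.045, 0.341, -0.939], [0.999, 0.015, -0.043], [-0.0, -0.94, -0.341]] F [-0.3  0.5 -1.2] op 0.484
label [0.58219541 0.03835177 0.24445536] focus [0.58225173 0.03804562 0.24479597] err mm [-0.05631849  0.30615455 -0.34061076] ang 0.0664207684611394
[([0.575, 0.034, 0.26], 0.63)]
t 33.55 pos [0.5596 0.0373 0.2791] R [[-0.046, 0.341, -0.939], [0.999, 0.015, -0.043], [-0.0, -0.94, -0.341]] F [ 0.4  0.1 -1.5] op 0.483
```

View pics/scene18r.png

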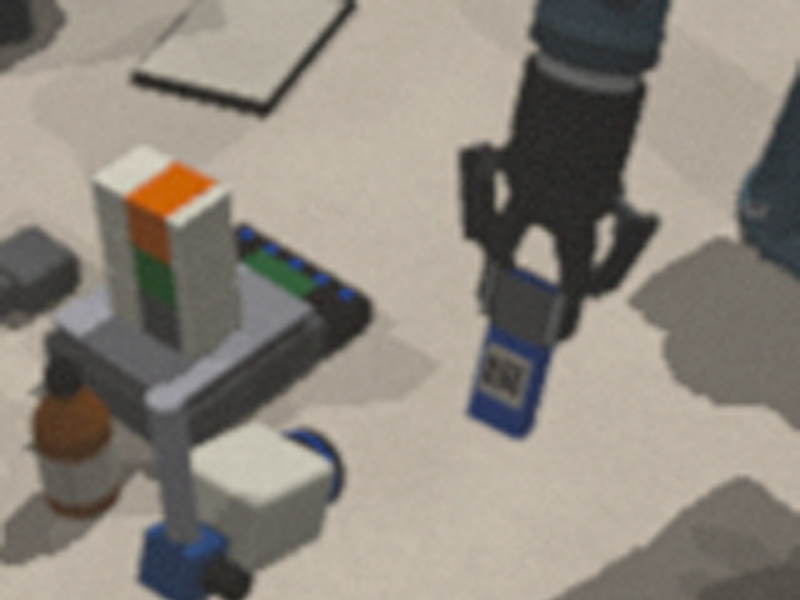

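View pics/scene18p.png

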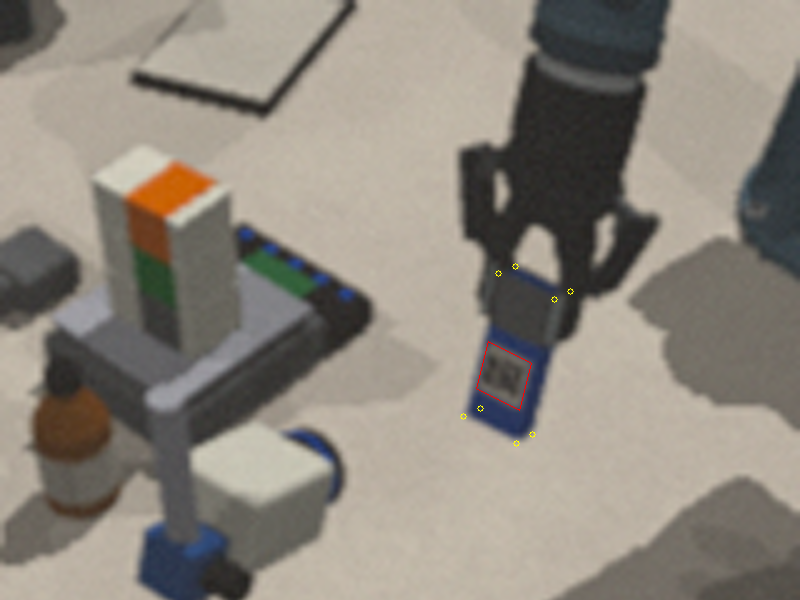

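View pics/top18p.png

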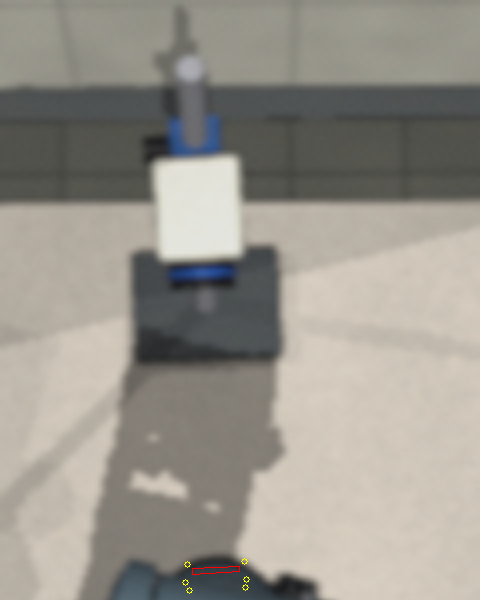

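```bash
python3 - <<'E'
from h import *
st(); print(ctrl.hand_in())
E
```

```text
t 33.55 pos [0.5596 0.0373 0.2791] R [[-0.046, 0.341, -0.939], [0.999, 0.015, -0.043], [-0.0, -0.94, -0.341]] F [ 0.4  0.1 -1.5] op 0.483
the job is handed in; nothing more can be done
None
```

The job is handed in at 33.6 s. The green carton is on the grey one and the orange carton is on the green one. The arm is holding the blue cassette by its cap in front of the inspection camera.

**Stack:** The wrist-camera measurements put all three cartons within about 1 mm and 0.3° of each other. Each was let go only after touching down lightly, at 3–5 N. The last scene picture shows the column straight.

**Cassette:** By the arm's reported pose, the label is about 0.5 mm from the point I computed 20 cm in front of the lens. It is within 0.1° of the angle I aimed for, with the cap uppermost. The label outline I projected into the scene picture falls on the label. The whole-cassette outline in that same check was off, because I made a sign slip in drawing it.

**Where the checks disagreed:**
- **Lens position:** The estimates of its distance (x) differed by about 4 mm: 0.768 m from the wrist camera, 0.769 m from the scene camera and 0.772 m from the top camera. I used 0.770 m. Its height differed by about 2 mm.
- **Camera direction:** I used a sideways turn of 2.6°. The lens outline gave 2.5° and the base plate about 2.9°. Fitting the camera's downward look freely gave 18.4°, but I used the stated 20°.
- **Label network:** The network that finds the label in the scene picture put it about 17 mm away, with a middling score. I trusted the projection instead.

**Other things on the bench:** Red and yellow were in place in the wrist picture taken after the lift, but I did not look at them again at the end. I never touched the inspection camera.

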